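Lock the demo screen's retaining bar with its pin

ROBOT

A 6-joint arm with a two-finger parallel gripper is mounted at the origin on the work surface. World frame = base frame: x ahead of the robot, y to its left, z up, the work surface at z = 0. Lengths are in m, angles in rad, forces in N, time in s.
With the tool pointing down it reaches from about 0.35 to 0.725 m from the base axis. Payload 6 kg.
Tool frame: the origin (TCP) lies midway between the tips of the shut fingers; the grasp point (between the pads) lies 19 mm behind it (r.tcp_to_grasp is the distance from the TCP to the grasp point, in m); z points along the fingers, y is the direction in which the jaws open and shut (so a half turn about z gives the same grasp; the last joint's range is limited). The gripper opens to 85 mm and grips with 20 to 120 N. Pads are 22 mm wide; open, the fingers measure 114 mm over their backs; the gripper's body (76 mm by 85 mm) begins 54 mm behind the grasp point. The pads swing forward as they close: fully open they stand 13 mm farther back than shut.
Start: joints at [1.677, 0.04, 0.085, 0, -1.615, -0.334], TCP at [0.135, 0.584, 0.231] pointing down, gripper open.
Joint ranges: [-2.56, 2.56], [-1.29, 2.01], [-1.08, 1.49], [-3.29, 1.98], [-2.81, -0.18], [-2.99, 2.99]. Speed limits (rad/s): [2.57, 2.57, 3.01, 3.14, 3.14, 3.14].

INTERFACE

Orientations are given as a rotation vector (axis times angle).
In Python, from plant import r, grab_frame, get_calibration, look_for gives the robot as it stands. The module is installed in compiled form; this text tells all that it offers.
- The arm moves only by the shell command python3 -m jog 'ROWS' [FORCE]. ROWS is JSON, a list of rows, each a list of 5 numbers: the gripper command: -1 is fully open, 1 is shut, values between are in proportion, then the shift along the tool's x, y, z in m, then the turn about the tool's z in rad. A call has 1 to 10 rows; each row shifts and turns the commanded pose from where the row before left it, along the tool's axes as they then stand; what a row does not reach is not made up. A row lasts 1/12 s, in which the tool goes at most 41.7 mm and 7.16 degrees, less where a joint would pass 70% of its speed; a pose out of reach is approached as far as the arm can. A call is refused whole if a number of a shift passes 0.0417 or a number of a turn 0.125, either way. A call with a gripper value outside its range is refused whole. The fingers move at their own pace and stop on an object; FORCE is the grip in N (left out, the last holds). Time passes only in rows, so rows that do not move let the fingers close. It gives the time, the measured TCP pose, the force and the opening at its end, in the units of the state.
- r.observe(): the state, without advancing time (a new reading comes with each control period).
- grab_frame(name): name is "side" or "top" or "wrist"; returns (picture, depth): 480x640x3 uint8, red, green, blue; 480x640 float32, m along the optical axis (not along the pixel's ray), 0 where there is no reading.
- get_calibration(name): a dict with "K" (3x3 intrinsics, pixels), "rvec" (rotation vector, rad) and "tvec" (3), from world to camera coordinates, as OpenCV has them; the wrist camera has in their place "tool_from_camera" (4x4, takes a point from camera to tool coordinates, whose origin is the TCP and whose axes are the flange's). Camera axes: x right, y down, z forward; pixel columns grow to the right and rows downward; lengths in m; the calibration is good to about 2 mm. A picture is of the moment at which its call begins: read the wrist's pose just before it. get_calibration takes no time and is no camera call.
- r.job_done(): hands the job in, once; it reports no verdict.
Trained networks look in the newest picture that a camera, given by its name, has taken for a name from the list of things; names that differ only in an ending like _2 or _b are one class to them, and where a whole thing is asked for, a point or a joint stands for the part that bears it (a point fixed in the world has none). Each returns a list of dicts, best first, with "confidence" (0 to 1); they miss things now and then, are a little off and sometimes report something else, mostly with a low value. They report only what shows in the picture. A call takes as long as a camera call.
- look_for(camera, query): "rect" ([left, top, right, bottom] in pixels, round what is visible of it).
The state is a dict: "time": time; "qpos": joint angles; "qvel": joint speeds; "joint_efforts": joint torques, N m; "tool_pos": TCP position; "ee_rot": TCP orientation; "wrist_force": force on the tool from outside, world axes, zero at the start; "moment": the same for the moment, N m; "grip_width": finger opening in m.
Only numpy, scipy, OpenCV 4.12 (cv2) and the standard library are available. Lean on these libraries where they do the work, as an engineer would, in place of code of your own. Each camera call takes 0.05 s, during which the arm holds its last target.

TASK

Secure the screen of the sloped red console: first swing the steel retaining bar down the slope, fully home, so that the eye at its end lies between the two ears of the aluminium clevis. Then take the red-handled pin out of its wooden holder and push it through the upper ear, the eye and the lower ear until its collar sits on the upper ear, and let go. Leave the grey spare pin in the holder and do not disturb the pen cup, tape roll and glue stick.

Things in the scene. Friction and masses are not known exactly. Their poses are not given: they have to be found in the camera images.
- clevis: Aluminium clevis on the console's deck, low right seen from the robot. Origin: hole centre in the upper ear's top face. z: hole axis, up out of the deck, leaning 26 deg from vertical to the robot; x: up the slope; y: left, to the bar's pivot. Ears 36 (x) x 40 (y) x 6 mm, upper z -6..0, lower z -24..-18, each with a chamfered 15 mm hole. Web at x -24..-18. Deck surface at z -42. Nothing above.
- console: Red sloped console with a dark screen, fixed; its deck rises away from the robot by 26 deg. Origin: centre of its underside; x away from the robot, y left, z up. 290 mm wide (y), 207 mm deep, deck 45 mm high in front, 146 mm at the back. In its frame the clevis origin is at (-63, -90, 111) mm.
- bar (a joint): Steel retaining bar above the console's screen, hinged at bar_pivot about the clevis z direction. 0 = fully home at its stop, eye in line with the clevis holes; positive (to 1.2 rad) = swung up the slope, away from the clevis. It stays where it is left (friction about 0.15 N m, about 1.6 N at its knob).
- bar_pivot (a point): Hinge axis of the bar, at mid-thickness of the bar; in the clevis frame at (0, 180, -12) mm.
- bar_knob (a point): Middle of the yellow round knob on the bar, for moving it: diameter 16 mm, 36 mm tall, along the clevis z direction, its foot (the bar's top, 4 mm above mid-thickness) 18 mm below this point. The bar is 20 mm wide, 8 mm thick. At bar angle q this point lies, from bar_pivot in clevis axes, at (95 sin q, -95 cos q, 22) mm.
- bar_eye (a point): Centre of the eye at the end of the bar, 180 mm from the hinge axis: plate 34 x 36 x 8 mm with a 15 mm hole. With the bar home it lies 12 mm below the clevis origin along the clevis z axis.
- pin_center (a point): Locking pin, red handle, standing in one bore of the holder. This point: its centre, half-way along its 72 mm, on its axis, at the underside of its collar; z = axis, to the handle. Collar dia 22, z 0..4 mm; round handle dia 18, z 4..36; shank dia 12, z -36..0, last 7 mm tapered to 6. About 0.09 kg. Seated in the clevis this point is at the clevis origin.
- spare_center (a point): Spare pin, same shape and size as the locking pin but with a grey handle, in the other bore of the holder. Leave it alone.
- holder: Plywood pin holder, fixed, 160 (x) x 56 (y) x 50 mm high, to the left or right of the console. Origin: centre of its underside; z up. Two upright 15 mm bores, 40 mm deep, at x = -40 and +40 mm; the collars of the pins rest on its top.
- pencup_mid (a point): Bystander: white pen cup, diameter 72 mm, 90 mm tall (pens up to 140 mm), standing on the table on the other side of the console from the holder. Point at half its height.
- tape: Bystander: amber roll of tape lying flat, diameter 90 mm, 25 mm high, on the table right of the console's back. Origin: centre of its underside.
- gluestick_mid (a point): Bystander: white glue stick with blue cap, diameter 30 mm, 95 mm tall, standing left of the console's back. Point at half its height.

How it is judged:
By the outcome, as a careful person would: the job done as asked, in the order asked, and still so for the second after the job is handed in, with the robot touching nothing.
It also fails if it takes over 51 s, if anything falls off the work surface, if the arm or the gripper's body presses on something with over 40 N, if the wrist force passes 120 N, or if a joint passes its speed limit or range.

## Working session

There is one attempt and no reset: what is moved stays moved. The work goes in short steps, Python scripts to look and compute and a shell command to move; the robot and the scene stay as the last step left them, time stands still between calls to the robot, and variables do not carry over. Pictures are saved under pics/ and viewed, and the job is handed in when it is done.

```bash
mkdir -p pics; ls
cat > h.py <<'E'
import numpy as np, cv2
from plant import r, grab_frame, get_calibration, look_for
from scipy.spatial.transform import Rotation as R
def save(n,img): cv2.imwrite('pics/'+n+'.png',cv2.cvtColor(img,cv2.COLOR_RGB2BGR))
def cam2world(name,st=None):
    c=get_calibration(name)
    T=np.eye(4)
    if name=='wrist':
        T[:3,:3]=R.from_rotvec(st['ee_rot']).as_matrix();T[:3,3]=st['tool_pos']
        return np.array(c['K']),T@np.array(c['tool_from_camera'])
    T[:3,:3]=R.from_rotvec(np.ravel(c['rvec'])).as_matrix();T[:3,3]=np.ravel(c['tvec'])
    return np.array(c['K']),np.linalg.inv(T)
def cloud(d,K,T):
    v,u=np.mgrid[:480,:640]
    p=np.stack([(u-K[0,2])/K[0,0]*d,(v-K[1,2])/K[1,1]*d,d],-1)
    return p@T[:3,:3].T+T[:3,3]
def proj(P,K,T):
    Ti=np.linalg.inv(T);p=np.atleast_2d(P)@Ti[:3,:3].T+Ti[:3,3]
    return np.c_[K[0,0]*p[:,0]/p[:,2]+K[0,2],K[1,1]*p[:,1]/p[:,2]+K[1,2]]
E
python3 - <<'E'
from h import *
st=r.observe();print(st)
for n in ['side','top','wrist']:
    im,d=grab_frame(n);save(n+'0',im);np.savez('/tmp/'+n+'0.npz',im=im,d=d,**{k:st[k] for k in('ee_rot','tool_pos')})
    print(n,get_calibration(n)['K'][0][0],cam2world(n,st)[1].round(3).tolist())
E
```

```text
pics
{'time': 0.0, 'qpos': array([ 1.67667709e+00,  4.08201845e-02,  8.38141678e-02, -4.55358331e-04,
       -1.61548725e+00, -3.33705277e-01]), 'qvel': array([ 0.00020007,  0.00115766, -0.00179319, -0.00065792,  0.00051409,
       -0.00014463]), 'joint_efforts': array([-7.96594850e-05, -3.68202066e+01,  3.47408867e+01,  6.93263412e+00,
       -5.48808603e-03,  1.57131115e-05]), 'tool_pos': array([0.13536   , 0.58420212, 0.23027759]), 'ee_rot': array([ 3.11949166e+00, -3.56861824e-01, -1.16167444e-04]), 'wrist_force': array([ 0.36184069, -0.70958754,  0.542562  ]), 'moment': array([-0.00882804,  0.00343167,  0.01379804]), 'grip_width': 0.08520643542213525}
side 481.8307175075388 [[0.891, -0.273, 0.363, 0.216], [-0.454, -0.52, 0.723, -0.705], [-0.008, -0.809, -0.587, 0.691], [0.0, 0.0, 0.0, 1.0]]
top 619.6958394035297 [[-0.008, -0.98, 0.198, 0.302], [-1.0, 0.012, 0.023, -0.019], [-0.025, -0.198, -0.98, 1.468], [0.0, 0.0, 0.0, 1.0]]
wrist 386.0507830299863 [[-0.226, -0.92, -0.319, 0.217], [-0.974, 0.214, 0.073, 0.566], [0.001, 0.327, -0.945, 0.372], [0.0, 0.0, 0.0, 1.0]]
```

View pics/side0.png

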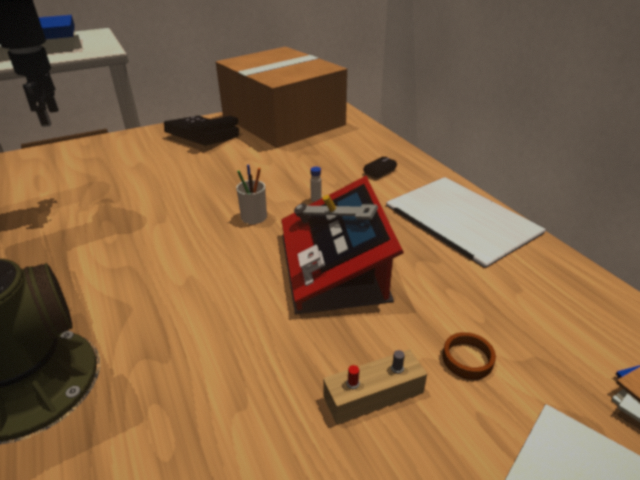

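View pics/top0.png

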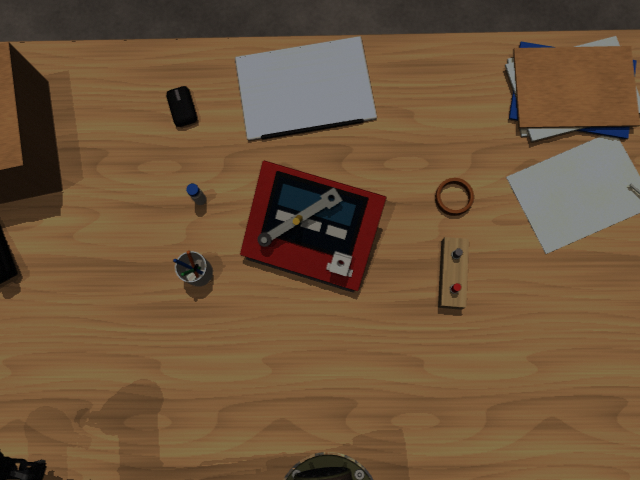

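View pics/wrist0.png

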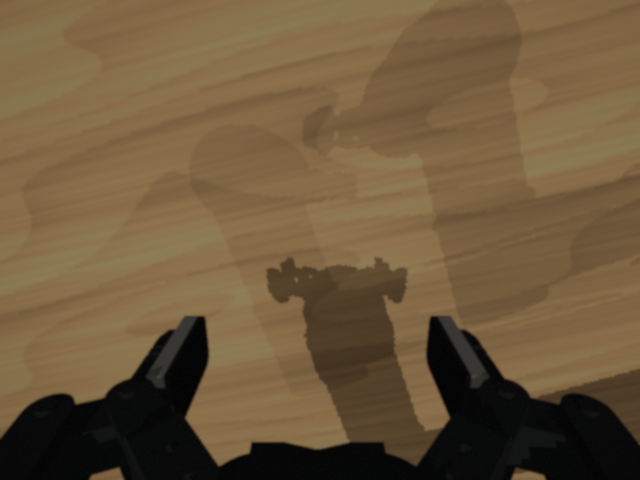

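Run:
```python
from h import *
for n in ['side','top']:
    z=np.load('/tmp/'+n+'0.npz');K,T=cam2world(n);P=cloud(z['d'],K,T)
    im,d=grab_frame(n)
    for q in ['clevis','console','bar_pivot','bar_knob','bar_eye','pin_center','spare_center','holder','pencup_mid','tape','gluestick_mid']:
        for o in look_for(n,q)[:1]:
            l,t,R_,b=o['rect'];u,v=int((l+R_)/2),int((t+b)/2)
            print(n,q,round(o['confidence'],2),np.round(o['rect']).tolist(),P[v,u].round(3).tolist())
    for (u,v) in [(100,400),(400,400)]: print('table',P[v,u])
print(r.observe()['time'])
```

```text
side clevis 0.69 [298.0, 246.0, 321.0, 287.0] [0.522, -0.041, 0.091]
side console 0.9 [283.0, 174.0, 405.0, 316.0] [0.604, -0.035, 0.11]
side bar_pivot 0.63 [281.0, 175.0, 403.0, 313.0] [0.603, -0.028, 0.108]
side bar_knob 0.88 [293.0, 194.0, 379.0, 219.0] [0.632, 0.057, 0.143]
side bar_eye 0.76 [295.0, 193.0, 379.0, 217.0] [0.661, 0.1, 0.115]
side pin_center 0.7 [300.0, 246.0, 323.0, 286.0] [0.527, -0.041, 0.091]
side spare_center 0.81 [391.0, 348.0, 406.0, 377.0] [0.551, -0.307, 0.075]
side holder 0.81 [322.0, 348.0, 427.0, 424.0] [0.505, -0.312, 0.051]
side pencup_mid 0.76 [236.0, 162.0, 266.0, 224.0] [0.523, 0.298, 0.077]
side tape 0.64 [443.0, 332.0, 493.0, 383.0] [0.71, -0.308, 0.001]
side gluestick_mid 0.61 [309.0, 163.0, 324.0, 200.0] [0.704, 0.294, 0.066]
table [ 0.10507471 -0.09614422  0.0003884 ]
table [ 0.54907738 -0.32717504  0.00205272]
top clevis 0.64 [327.0, 249.0, 354.0, 276.0] [0.538, -0.033, 0.072]
top console 0.83 [239.0, 161.0, 384.0, 291.0] [0.618, 0.031, 0.104]
top bar_pivot 0.62 [435.0, 178.0, 474.0, 215.0] [0.712, -0.316, -0.007]
top bar_knob 0.88 [257.0, 186.0, 343.0, 248.0] [0.624, 0.055, 0.158]
top bar_eye 0.83 [260.0, 190.0, 343.0, 248.0] [0.624, 0.051, 0.146]
top pin_center 0.74 [238.0, 162.0, 388.0, 292.0] [0.617, 0.027, 0.101]
top holder 0.7 [438.0, 237.0, 471.0, 308.0] [0.516, -0.296, 0.048]
top tape 0.6 [435.0, 178.0, 474.0, 216.0] [0.712, -0.316, -0.007]
top gluestick_mid 0.56 [188.0, 184.0, 207.0, 208.0] [0.698, 0.299, 0.074]
table [ 0.23224056  0.52823001 -0.00403322]
table [ 0.22796581 -0.16711825 -0.00085045]
1.35
```

```bash
cat >> h.py <<'E'
a=np.radians(26);c,s=np.cos(a),np.sin(a)
# clevis axes in console frame: x up slope, y left, z normal
Rcc=np.array([[c,0,-s],[0,1,0],[s,0,c]])
def poses(x,y,yaw,z=0.):
    Tc=np.eye(4);Tc[:3,:3]=R.from_euler('z',yaw).as_matrix();Tc[:3,3]=[x,y,z]
    Tk=np.eye(4);Tk[:3,:3]=Rcc;Tk[:3,3]=[-.063,-.090,.111]
    return Tc,Tc@Tk
E
python3 - <<'E'
from h import *
from scipy.optimize import least_squares
res=[]
for n in ['top','side']:
    z=np.load('/tmp/'+n+'0.npz');K,T=cam2world(n);P=cloud(z['d'],K,T);im=z['im'].astype(int)
    m=((im[...,0]>70)&(im[...,1]<.4*im[...,0])&(im[...,2]<.4*im[...,0])).astype(np.uint8)
    k,lab,st,_=cv2.connectedComponentsWithStats(m);i=1+np.argmax(st[1:,4]);print(st[i])
    ys,xs=np.where(lab==i);pts=P[ys,xs];ok=z['d'][ys,xs]>0;pts=pts[ok]
    if n=='top':
        for _ in range(4):
            A=np.c_[pts[:,:2],np.ones(len(pts))];co=np.linalg.lstsq(A,pts[:,2],rcond=None)[0];e=A@co-pts[:,2];pts=pts[abs(e)<2.5*e.std()]
        print('slope',np.degrees(np.arctan(np.hypot(*co[:2]))),'yaw from plane',np.degrees(np.arctan2(co[1],co[0])),e.std())
        hull=cv2.convexHull(np.c_[xs,ys].astype(np.int32))
        for ee in range(3,20):
            q=cv2.approxPolyDP(hull,ee,True)
            if len(q)==4: break
        q=q[:,0].astype(float);print(q.tolist())
        C=np.array([[-.1035,.145,.045],[-.1035,-.145,.045],[.1035,-.145,.146],[.1035,.145,.146]])
        def f(p):
            Tc,_=poses(*p);w=C@Tc[:3,:3].T+Tc[:3,3];pp=proj(w,K,T)
            return np.concatenate([(x-q[np.argmin(((q-x)**2).sum(1))]) for x in pp])
        o=least_squares(f,[.61,.03,np.radians(-13)]);print(o.x,np.degrees(o.x[2]),f(o.x).round(1))
        Tc,Tk=poses(*o.x);print('clevis',Tk[:3,3].round(4), 'px',proj(Tk[:3,3],K,T))
        piv=(Tk@[0,.18,-.012,1])[:3];print('pivot',piv.round(4),proj(piv,K,T))
        for qq in np.arange(.6,1.2,.1):
            kp=(Tk@[.095*np.sin(qq),.18-.095*np.cos(qq),.010,1])[:3];ep=(Tk@[.18*np.sin(qq),.18-.18*np.cos(qq),-.012,1])[:3];print(qq,proj(np.array([kp,ep]),K,T).round(0).tolist())
E
python3 - <<'E'
import cv2
a=cv2.imread('pics/top0.png')
cv2.imwrite('pics/topc.png',cv2.resize(a[150:310,230:490],None,fx=3,fy=3,interpolation=cv2.INTER_CUBIC))
E
```

```text
[ 240  161  146  130 5036]
slope 25.921141467182984 yaw from plane -17.90658413643278 0.0030695764755530094
[[385.0, 197.0], [357.0, 290.0], [240.0, 253.0], [263.0, 161.0]]
[ 0.61756214  0.03278413 -0.31638763] -18.127676064199296 [-1.2  1.   0.4  1.2  1.5 -0.6 -0.8 -1.7]
clevis [ 0.5297 -0.0331  0.111 ] px [[340.0473697  262.79157738]]
pivot [0.5907 0.1363 0.1002] [[264.64050519 237.83039931]]
0.6 [[302.0, 228.0], [340.0, 215.0]]
0.7 [[300.0, 224.0], [337.0, 207.0]]
0.7999999999999999 [[298.0, 220.0], [333.0, 200.0]]
0.8999999999999999 [[296.0, 216.0], [328.0, 193.0]]
0.9999999999999999 [[293.0, 213.0], [323.0, 186.0]]
1.0999999999999999 [[290.0, 210.0], [318.0, 180.0]]
[ 282  176  120  126 3469]
```

View pics/topc.png

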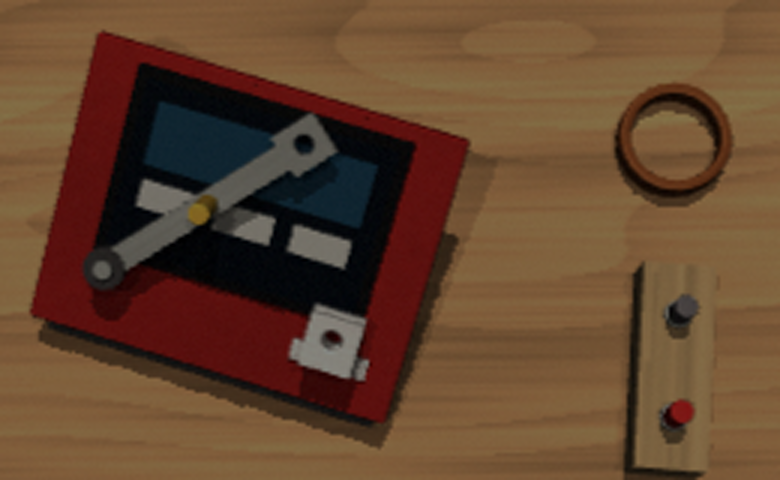

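```bash
cat >> h.py <<'E'
CP=(.61756214,.03278413,-.31638763)
Tc,Tk=poses(*CP)
def W(p): return (Tk@np.r_[np.array(p)/1000.,1])[:3]
hx=Tc[:3,0]
def delta(target,st=None,Rt=None):
    st=st or r.observe();M=R.from_rotvec(st['ee_rot']).as_matrix() if Rt is None else Rt
    return (M.T@(np.array(target)-st['tool_pos']))*1000
def toolR(yaw): # tool x at yaw, z down
    return np.array([[np.cos(yaw),np.sin(yaw),0],[np.sin(yaw),-np.cos(yaw),0],[0,0,-1]])
def yawof(st): 
    M=R.from_rotvec(st['ee_rot']).as_matrix();return np.arctan2(M[1,0],M[0,0])
def knobT(q,gap=0): # tcp target in world
    K_=W([95*np.sin(q),180-95*np.cos(q),10]);return K_+(.008+gap)*Tk[:3,0]+.011*hx
E
python3 - <<'E'
from h import *
st=r.observe();print(np.degrees(yawof(st)),np.degrees(CP[2]))
Rt=toolR(CP[2])
for q in [.83]: print(W([95*np.sin(q),180-95*np.cos(q),10]),knobT(q,.015),delta(knobT(q,.015),st,Rt))
p=None
for q in np.arange(.83,-.05,-.1):
    t=knobT(q); 
    if p is not None: print(round(q,2),(Rt.T@(t-p)*1000).round(1))
    p=t
K,T=cam2world('top')
z=np.load('/tmp/top0.npz');im=z['im'].astype(int)
sub=np.zeros((480,640),bool);sub[230:315,430:480]=1
m=(im[...,0]>80)&(im[...,1]<.35*im[...,0])&sub;ys,xs=np.where(m);u,v=xs.mean(),ys.mean();print(u,v,len(xs),xs.min(),xs.max(),ys.min(),ys.max())
def ray(u,v,h):
    d=T[:3,:3]@[(u-K[0,2])/K[0,0],(v-K[1,2])/K[1,1],1];return T[:3,3]+d*(h-T[2,3])/d[2]
print('red',ray(u,v,.075),'corners',[ray(*x,.05).round(3).tolist() for x in [(445,238),(468,238),(443,306),(466,307)]])
E
```

```text
-13.051479637031276 -18.12767588914667
[0.62145848 0.05874731 0.15071928] [0.65155871 0.04889294 0.16080182] [657.1117861  348.442006    70.44870767]
0.73 [-6.1  6.7  3. ]
0.63 [-6.6  6.   3.2]
0.53 [-7.1  5.2  3.5]
0.43 [-7.6  4.4  3.7]
0.33 [-7.9  3.5  3.9]
0.23 [-8.2  2.6  4. ]
0.13 [-8.4  1.7  4.1]
0.03 [-8.5  0.8  4.1]
456.925 286.8 40 454 460 284 290
red [ 0.47790459 -0.29533302  0.075     ] corners [[0.595, -0.279, 0.05], [0.595, -0.332, 0.05], [0.437, -0.267, 0.05], [0.435, -0.318, 0.05]]
```

```bash
python3 -m jog '[[1,0,0,0,0.0885],[1,0.027,0.0145,0,0],[1,0.027,0.0145,0,0],[1,0.027,0.0145,0,0],[1,0.027,0.0145,0,0],[1,0.027,0.0145,0,0],[1,0.027,0.0145,0,0],[1,0.027,0.0145,0,0],[1,0.027,0.0145,0,0],[1,0.027,0.0145,0,0]]' 30
python3 -m jog '[[1,0.027,0.0145,0,0],[1,0.027,0.0145,0,0],[1,0.027,0.0145,0,0],[1,0.027,0.0145,0,0],[1,0.027,0.0145,0,0],[1,0.027,0.0145,0,0],[1,0.027,0.0145,0,0],[1,0.027,0.0145,0,0],[1,0.027,0.0145,0,0],[1,0.027,0.0145,0,0]]'
python3 -m jog '[[1,0.027,0.0145,0,0],[1,0.027,0.0145,0,0],[1,0.027,0.0145,0,0],[1,0.02,0.0145,0,0],[1,0.015,0,0,0],[1,0,0,0,0]]'
python3 - <<'E'
from h import *
st=r.observe();im,d=grab_frame('wrist');save('wrist1',im);np.savez('/tmp/wrist1.npz',im=im,d=d,ee_rot=st['ee_rot'],tool_pos=st['tool_pos'])
K,T=cam2world('wrist',st)
print(st['tool_pos'],np.degrees(yawof(st)),st['time'],st['qpos'].round(2),delta(knobT(.83,.015),st))
print('clevis',proj(W([0,0,0]),K,T),'piv',proj(W([0,180,-12]),K,T),[(q,proj(np.array([W([180*np.sin(q),180-180*np.cos(q),-8]),W([95*np.sin(q),180-95*np.cos(q),28])]),K,T).round(0).tolist()) for q in (.78,.83,.88)])
E
```

```text
time: 2.18
tool_pos: [0.3266, 0.3837, 0.2315]
ee_rot: [-3.102, 0.494, -0.0]
wrist_force: [1.0, 0.2, -0.0]
grip_width: -0.0001
time: 3.02
tool_pos: [0.5382, 0.1618, 0.2315]
ee_rot: [-3.102, 0.495, -0.001]
wrist_force: [0.2, 0.4, -0.0]
grip_width: -0.0002
time: 3.52
tool_pos: [0.631, 0.0699, 0.2301]
ee_rot: [3.101, -0.499, -0.002]
wrist_force: [-0.6, -0.0, -0.1]
grip_width: -0.0001
[0.63096807 0.06994267 0.23006669] -18.29182474553155 3.5167 [ 0.43  0.13  0.18  0.   -1.62  0.83] [26.22682546 13.43047355 69.25650623]
clevis [[487.67559553 309.07554974]] piv [[253.7105285  297.02538986]] [(0.78, [[460.0, 163.0], [347.0, 284.0]]), (0.83, [[451.0, 153.0], [342.0, 281.0]]), (0.88, [[440.0, 144.0], [336.0, 277.0]])]
```

View pics/wrist1.png

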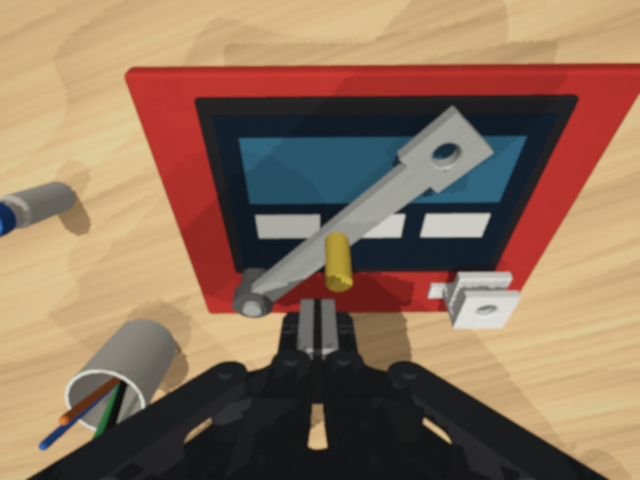

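```bash
python3 -m jog '[[1,0.014,0.0065,0,0],[1,0.014,0.0065,0,0],[1,0,0,0.02,0],[1,0,0,0.025,0],[1,0,0,0.023,0],[1,0,0,0,0]]'
python3 - <<'E'
from h import *
st=r.observe();print(st['tool_pos'],delta(knobT(.85,.015),st),delta(knobT(.85,.0),st))
for n in ['side','wrist']:
    im,d=grab_frame(n);save(n+'2',im if n=='wrist' else cv2.resize(im[150:330,240:440],None,fx=3,fy=3))
E
```

```text
time: 4.07
tool_pos: [0.6493, 0.0515, 0.1574]
ee_rot: [3.101, -0.493, -0.013]
wrist_force: [-0.3, 0.1, -1.3]
grip_width: 0.0002
[0.64934525 0.05151211 0.15744233] [ 4.02704378  0.40190134 -3.94596575] [-9.40261754  0.36935891  2.7355863 ]
```

View pics/wrist2.png

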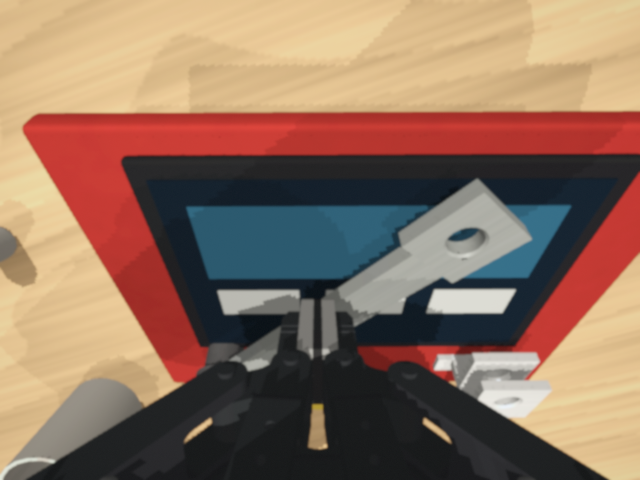

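View pics/side2.png

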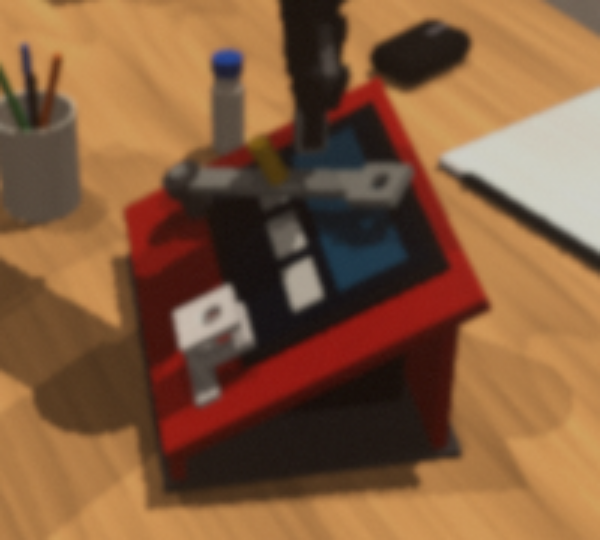

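```bash
python3 -m jog '[[1,-0.005,0,0.0015,0],[1,-0.0055,0.001,0.0015,0],[1,-0.006,0.0065,0.003,0],[1,-0.0066,0.006,0.0032,0],[1,-0.0071,0.0052,0.0035,0],[1,-0.0076,0.0044,0.0037,0],[1,-0.0079,0.0035,0.0039,0],[1,0,0,0,0]]'
python3 - <<'E'
from h import *
st=r.observe();print(st['tool_pos'],st['wrist_force'],delta(knobT(.33),st),delta(knobT(.0),st))
im,d=grab_frame('wrist');save('wrist3',im)
E
```

```text
time: 4.83
tool_pos: [0.6, 0.0379, 0.1452]
ee_rot: [3.101, -0.496, 0.006]
wrist_force: [2.3, -1.7, 0.0]
grip_width: 0.0003
[0.59997815 0.03788185 0.14521385] [ 2.30574393 -1.71151662  0.02524525] [-3.25890707 -0.7539296   8.21154267] [-30.97166193   4.39457478  21.60675898]
```

View pics/wrist3.png

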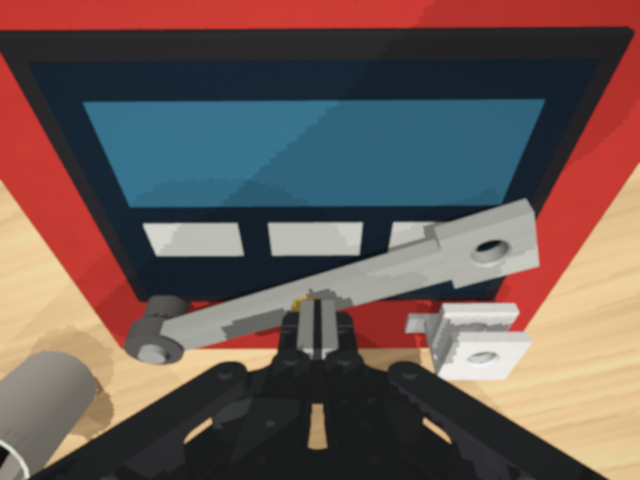

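```bash
python3 -m jog '[[1,-0.0082,0.0026,0.004,0],[1,-0.0084,0.0017,0.0041,0],[1,-0.0085,0.0008,0.0041,0],[1,-0.004,0,0.002,0],[1,-0.003,0,0.001,0],[1,0,0,0,0],[1,0,0,0,0]]'
python3 - <<'E'
from h import *
st=r.observe();print(st['tool_pos'],st['wrist_force'],delta(knobT(.0),st))
im,d=grab_frame('wrist');save('wrist4',im)
E
```

```text
time: 5.47
tool_pos: [0.5685, 0.0453, 0.1282]
ee_rot: [-3.102, 0.494, -0.001]
wrist_force: [0.1, -0.1, 0.5]
grip_width: 0.0001
[0.56847422 0.04528866 0.12822509] [ 0.09684774 -0.05073407  0.52649577] [1.34611525 1.6143568  4.72973368]
```

View pics/wrist4.png

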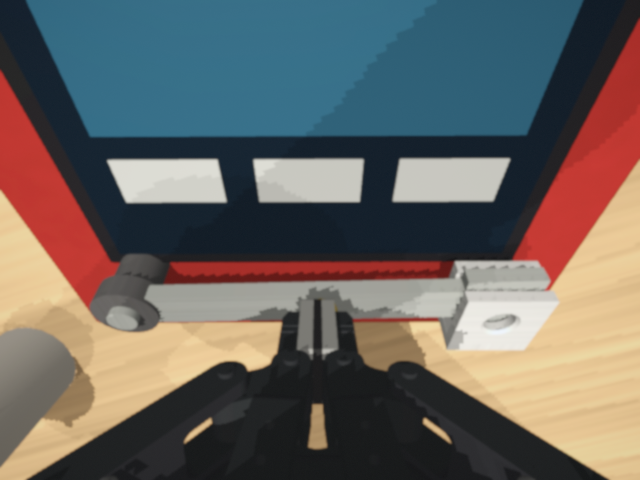

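```bash
python3 -m jog '[[1,-0.003,0,0,0],[1,-0.003,0,0,0],[1,0,0,0,0]]'
```

```text
time: 5.77
tool_pos: [0.5642, 0.0467, 0.1289]
ee_rot: [-3.102, 0.495, -0.007]
wrist_force: [7.4, -1.8, -0.3]
grip_width: -0.0001
```

```bash
python3 -m jog '[[1,-0.003,0,0,0],[1,0,0,0,0],[1,0,0,0,0]]'
python3 - <<'E'
from h import *
st=r.observe();print(st['tool_pos'],st['wrist_force'],delta(knobT(.0),st))
im,d=grab_frame('wrist');save('wrist5',im)
K,T=cam2world('wrist',st)
print(proj(np.array([W([0,0,0]),W([0,0,-24]),W([0,180,-12])]),K,T))
E
```

```text
time: 6.02
tool_pos: [0.5633, 0.0474, 0.1301]
ee_rot: [-3.101, 0.495, -0.015]
wrist_force: [12.9, -3.7, -1.5]
grip_width: 0.0002
[0.56330261 0.04738802 0.13006754] [12.93240648 -3.66345803 -1.52417712] [6.85735878 2.01508926 6.62916119]
[[503.98073871 308.9504799 ]
 [488.00432174 270.13865412]
 [130.04150267 288.26978133]]
```

View pics/wrist5.png

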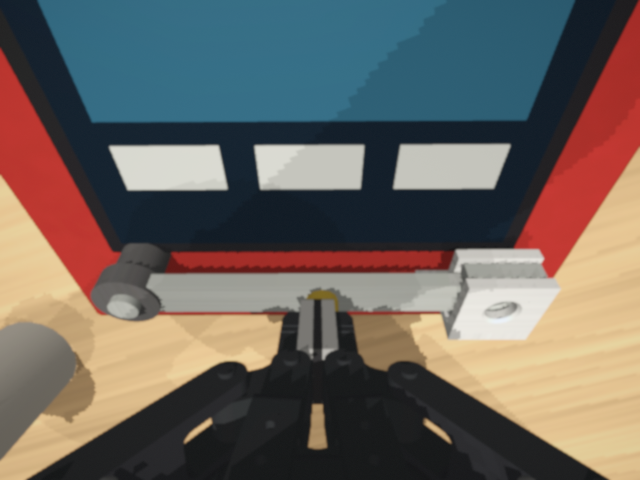

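```bash
python3 -m jog '[[1,0.006,0,0,0],[1,0.012,0,-0.004,0],[1,0,0,-0.025,0],[1,0,0,-0.03,0],[1,0,0.01,-0.03,0],[0,0,0.03,-0.015,0],[-1,0,0.035,0,0],[-1,0,0.035,0,0],[-1,0,0.035,0,0],[-1,0,0.035,0,0]]'
python3 -m jog '[[-1,0,0.035,0,0],[-1,0,0.035,0,0],[-1,0,0.035,0,0],[-1,0,0.035,0,0],[-1,0,0.02,0,0],[-1,0,0.01,0,0],[-1,0,0,0,0]]'
python3 - <<'E'
from h import *
st=r.observe();print(st['tool_pos'],st['time'],st['qpos'].round(2),r.tcp_to_grasp)
im,d=grab_frame('wrist');save('wrist6',im)
np.savez('/tmp/wrist6.npz',im=im,d=d,ee_rot=st['ee_rot'],tool_pos=st['tool_pos'])
K,T=cam2world('wrist',st)
print(proj(np.array([[.4779,-.2953,.086],[.4779,-.2953,.05]]),K,T))
for q in ['pin_center','spare_center','holder']:print(q,look_for('wrist',q)[:2])
im,d=grab_frame('top');save('top6',cv2.resize(im[150:310,230:490],None,fx=3,fy=3))
E
```

```text
time: 6.9
tool_pos: [0.5199, -0.1301, 0.2317]
ee_rot: [-3.102, 0.494, 0.001]
wrist_force: [0.4, -0.8, 0.2]
grip_width: 0.0604
time: 7.48
tool_pos: [0.4671, -0.292, 0.2314]
ee_rot: [-3.102, 0.499, 0.002]
wrist_force: [0.1, -0.7, 0.1]
grip_width: 0.0852
[ 0.4671205  -0.29197614  0.23144912] 7.4833 [-0.19 -0.09 -0.04 -0.   -1.62  1.45] 0.0187
[[317.74184495 204.91469642]
 [317.69198092 194.5789387 ]]
pin_center [{'rect': [299.5, 185.6, 326.9, 218.6], 'confidence': 0.7}, {'rect': [2.1, 252.9, 4.6, 267.6], 'confidence': 0.48}]
spare_center [{'rect': [276.4, 83.1, 306.8, 114.0], 'confidence': 0.68}]
holder [{'rect': [244.9, 37.8, 356.0, 248.3], 'confidence': 0.76}]
```

View pics/wrist6.png

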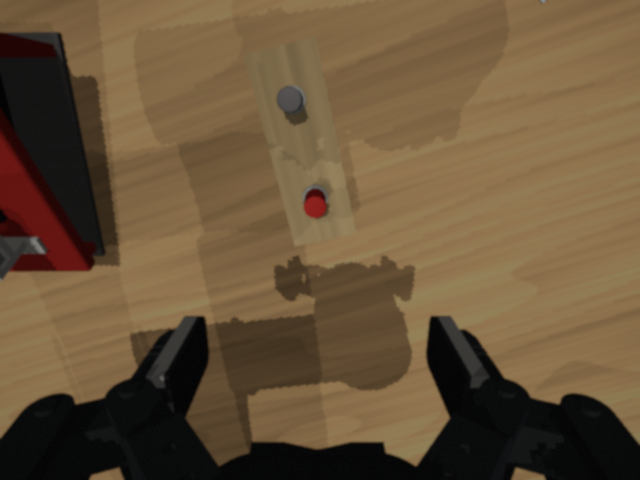

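View pics/top6.png

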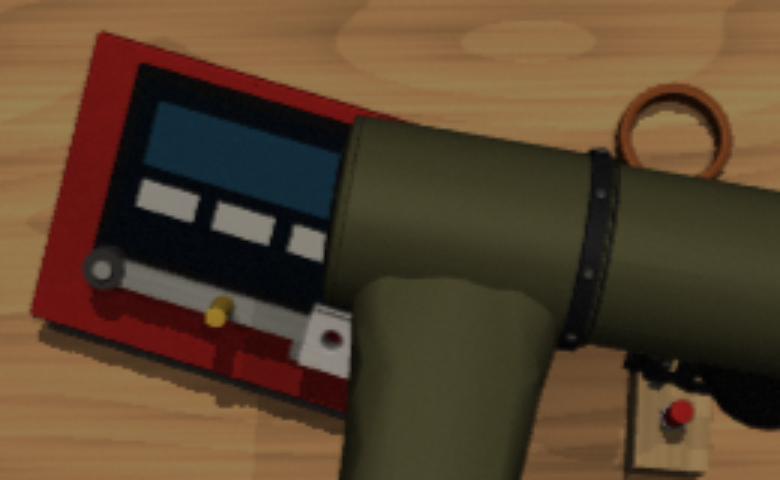

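```bash
python3 -m jog '[[-1,0.005,0,0.015,0],[-1,0.0055,-0.001,0.03,0],[-1,0,0,0.03,0],[-1,0,0,0.03,0],[-1,0,0,0.025,0],[-1,0,0,0.01,0],[-1,0,0,0,0],[-1,0,0,0,0]]'
python3 - <<'E'
from h import *
st=r.observe();print(st['tool_pos'],st['time'],delta([.4775,-.294,.059],st))
im,d=grab_frame('wrist');save('wrist7',im)
E
```

```text
time: 8.4
tool_pos: [0.4788, -0.2928, 0.093]
ee_rot: [3.102, -0.493, 0.001]
wrist_force: [-0.2, 0.0, 0.6]
grip_width: 0.0854
[ 0.47882688 -0.29276324  0.0929781 ] 8.4 [-0.90368655  1.55663503 33.97884408]
```

View pics/wrist7.png

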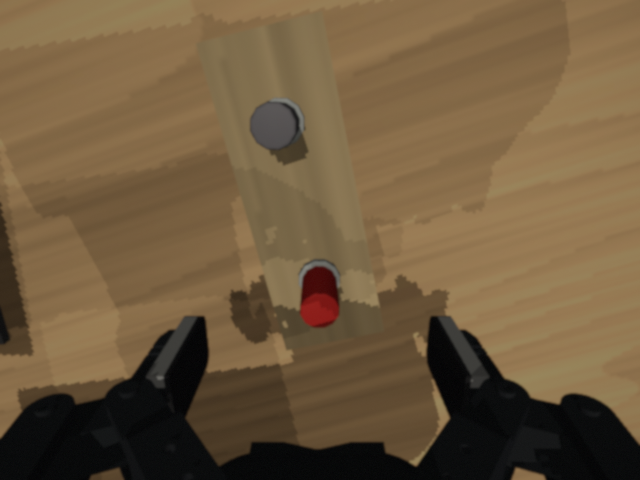

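Run:
```python
from h import *
st=r.observe();K,T=cam2world('wrist',st)
im=cv2.imread('pics/wrist7.png').astype(int)
m=(im[...,2]>110)&(im[...,1]<60);m[:, :250]=0;m[:,400:]=0
ys,xs=np.where(m);print(xs.mean(),ys.mean(),xs.min(),xs.max(),ys.min(),ys.max())
for p in ([.4775,-.294,.086],[.4775,-.294,.05],[.4788,-.2928,.0743+.0]): print(proj(p,K,T))
t=np.linspace(0,2*np.pi,40)
C=np.c_[.4775+.009*np.cos(t),-.294+.009*np.sin(t),np.full(40,.086)];p=proj(C,K,T);print(p.min(0),p.max(0))
```

```text
318.55093099671416 309.6078860898138 300 337 294 325
[[321.97296388 309.98101431]]
[[321.13060086 275.92759401]]
[[318.36082492 295.84446248]]
[301.47043193 291.47343553] [342.45249002 327.81258099]
```

```bash
python3 -m jog '[[-1,-0.0005,0,0.012,0],[-1,0,0,0.013,0],[-1,0,0,0.009,0],[-1,0,0,0,0],[0.5,0,0,0,0],[1,0,0,0,0],[1,0,0,0,0],[1,0,0,0,0],[1,0,0,0,0],[1,0,0,0,0]]' 30
python3 - <<'E'
from h import *
st=r.observe();print(st['tool_pos'],st['time'],st['grip_width'],st['wrist_force'],st['moment'])
im,d=grab_frame('wrist');save('wrist8',im)
E
```

```text
time: 9.28
tool_pos: [0.478, -0.2929, 0.0583]
ee_rot: [3.102, -0.495, 0.001]
wrist_force: [0.1, 0.0, -0.4]
grip_width: 0.0172
[ 0.47803496 -0.29285262  0.05833926] 9.2833 0.01720136440340793 [ 0.08444765  0.04543404 -0.44612329] [ 0.02818476 -0.00240368  0.02070881]
```

View pics/wrist8.png

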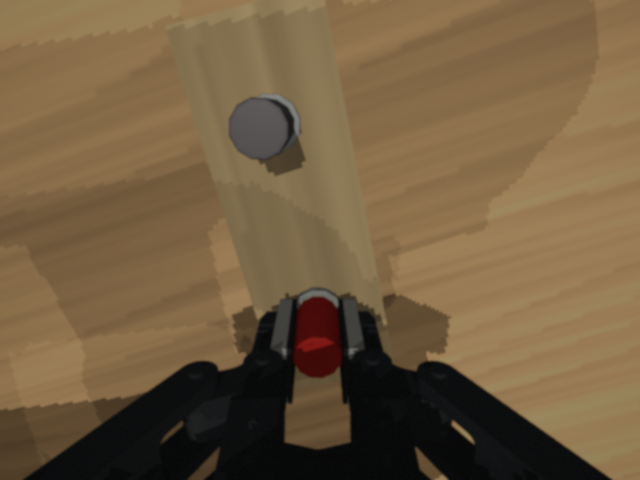

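```bash
python3 -m jog '[[1,0,0,-0.006,0],[1,0,0,-0.01,0],[1,0,0,-0.009,0],[1,0,0,0,0],[1,-0.004,0,0,0],[1,-0.004,0,0.001,0],[1,-0.004,0,0.001,0],[1,-0.004,0,0.001,0],[1,-0.004,0,0.001,0],[1,-0.003,0,0,0]]' 25
python3 - <<'E'
from h import *
st=r.observe();print(st['tool_pos'],st['time'],st['grip_width'],st['wrist_force'],st['moment'])
for n in ['wrist','side']:
    im,d=grab_frame(n);save(n+'9',im if n=='wrist' else cv2.resize(im[260:440,260:460],None,fx=3,fy=3))
E
```

```text
time: 10.17
tool_pos: [0.4575, -0.2863, 0.0805]
ee_rot: [3.101, -0.494, 0.009]
wrist_force: [5.6, -3.3, 0.6]
grip_width: 0.0175
[ 0.45754126 -0.28627416  0.08053039] 10.1667 0.017474755217965057 [ 5.61794825 -3.32178269  0.56534009] [-1.21976573 -2.0826781   0.02996215]
```

View pics/wrist9.png

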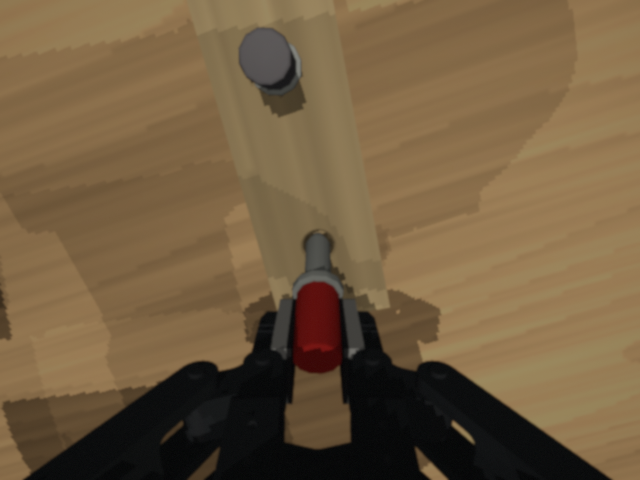

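View pics/side9.png

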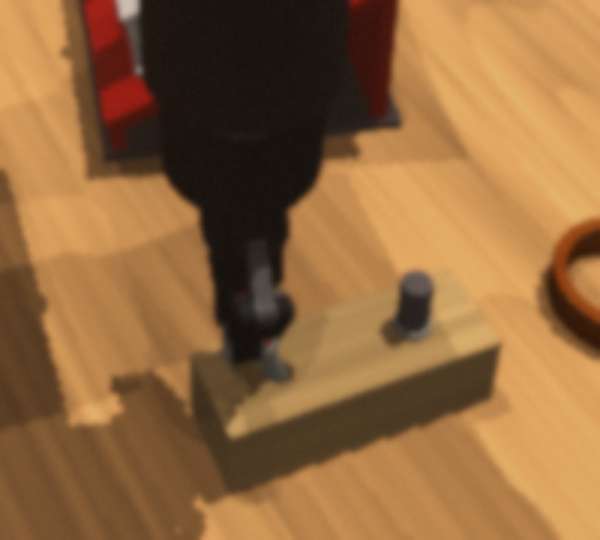

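```bash
python3 -m jog '[[1,-0.0025,0,0.0005,0],[1,0,0,0,0],[1,0,0,-0.008,0],[1,0,0,-0.02,0],[1,0,0,-0.03,0],[1,0,0,-0.04,0],[1,0,0,-0.03,0],[1,0,0,-0.02,0],[1,0,0,0,0],[1,0,0,0,0]]'
python3 - <<'E'
from h import *
st=r.observe();print(st['tool_pos'],st['time'],st['grip_width'],st['wrist_force'],st['moment'])
im,d=grab_frame('wrist');save('wrist10',im);np.savez('/tmp/wrist10.npz',im=im,d=d,ee_rot=st['ee_rot'],tool_pos=st['tool_pos'])
im,d=grab_frame('side');save('side10',cv2.resize(im[200:380,260:460],None,fx=3,fy=3))
save('wrist10z',cv2.resize(np.load('/tmp/wrist10.npz')['im'][200:420,200:440],None,fx=2.5,fy=2.5))
E
```

```text
time: 11.1
tool_pos: [0.4534, -0.2844, 0.2267]
ee_rot: [-3.102, 0.495, -0.001]
wrist_force: [0.1, 0.4, -1.2]
grip_width: 0.0171
[ 0.45340737 -0.28444962  0.22668106] 11.1 0.017130090017059906 [ 0.10835437  0.35977658 -1.17089687] [-0.00951043  0.04019024 -0.03444047]
```

View pics/wrist10z.png

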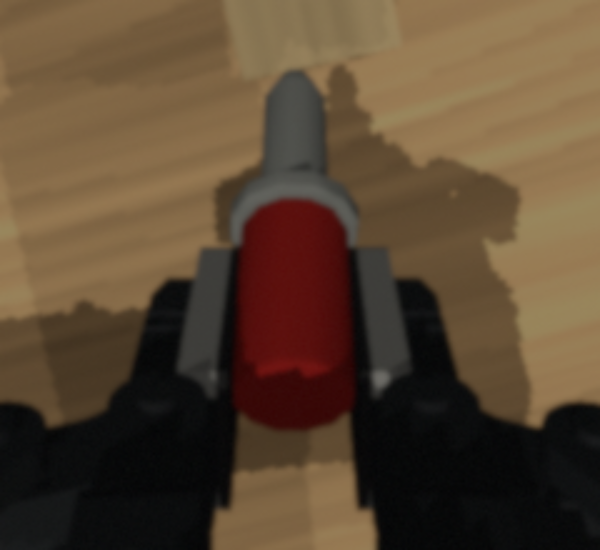

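View pics/side10.png

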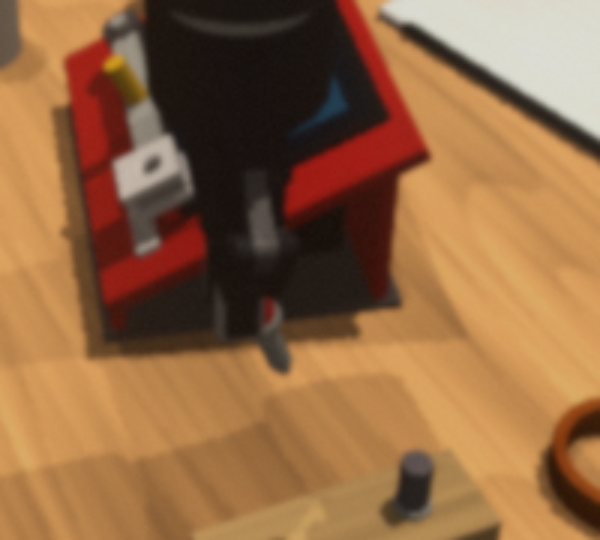

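```bash
cat > fit.py <<'E'
from h import *
from scipy.optimize import least_squares
def pinpts(p,zc,rad,n=72):
    x,y,z,th=p[0],p[1],p[2],p[3]  # tool frame; pin centre; axis leans to tool -x, up = -z
    ax=np.array([-np.sin(th),0,-np.cos(th)]);u=np.array([np.cos(th),0,-np.sin(th)]);v=np.array([0,1,0])
    t=np.linspace(0,2*np.pi,n)
    return np.array([x,y,z])+zc*ax+rad*(np.cos(t)[:,None]*u+np.sin(t)[:,None]*v)
def fit(obs,cal=None):
    c=get_calibration('wrist');K=np.array(c['K']);T=np.array(c['tool_from_camera'])
    def f(q):
        o=[]
        for zc,rad,kind,val in obs:
            P=proj(pinpts(q,zc,rad),K,T)
            o.append({'vmin':P[:,1].min(),'vmax':P[:,1].max(),'umin':P[:,0].min(),'umax':P[:,0].max()}[kind]-val)
        return np.array(o)
    s=least_squares(f,[0,0,0.008,.45],x_scale=[.01,.01,.01,.3]);return s.x,f(s.x)
E
python3 - <<'E'
from fit import *
obs=[(-.036,.003,'vmin',228.0),(0,.011,'vmin',268),(.004,.009,'vmin',279.3),(.036,.009,'vmax',371.5),(.0,.011,'umin',292),(.0,.011,'umax',343.3),(.036,.009,'umin',293),(.036,.009,'umax',342)]
x,e=fit(obs);print(x[:3]*1000,np.degrees(x[3]),e.round(1))
E
```

```text
[ 8.3935631  -0.47286329 11.74071649] 22.405683410241657 [ 0.   0.3 -0.7  0.4  0.5 -0.7  0.2 -0. ]
```

Run:
```python
from h import *
st=r.observe();Rt=toolR(CP[2])
tip=np.array([.0221,-.0005,.045])
for z in (40,12,0): 
    t=W([0,0,z])-Rt@tip;print(z,t.round(4),delta(t,st).round(1))
t=W([0,0,0])-Rt@np.array([.0099,-.0005,.0111]);print('final',t,delta(t,st).round(1))
print((Rt.T@Tk[:3,2]).round(3))
```

```text
40 [ 0.4919 -0.0213  0.192 ] [ -44.5 -262.    32.7]
12 [ 0.5035 -0.0251  0.1668] [ -32.2 -262.    57.9]
0 [ 0.5085 -0.0267  0.156 ] [ -26.9 -262.    68.6]
final [ 0.52012273 -0.03054217  0.1221    ] [ -14.6 -262.   102.5]
[-0.438  0.    -0.899]
```

```bash
python3 -m jog '[[1,0,-0.012,0,0],[1,-0.006,-0.025,0,0],[1,-0.006,-0.03,0,0],[1,-0.006,-0.03,0,0],[1,-0.006,-0.03,0,0],[1,-0.006,-0.03,0,0],[1,-0.006,-0.03,0.004,0],[1,-0.006,-0.03,0.008,0],[1,-0.0025,-0.025,0.01,0],[1,0,-0.02,0.011,0]]'
python3 -m jog '[[1,0.002,0,0.004,0],[1,0.004,0,0.008,0],[1,0,0,0,0],[1,0,0,0,0],[1,0,0,0,0]]'
python3 - <<'E'
from h import *
st=r.observe();Rt=toolR(CP[2])
tip=np.array([.0221,-.0005,.045])
t=W([0,0,12])-Rt@tip;print(st['tool_pos'],st['time'],delta(t,st).round(1))
im,d=grab_frame('wrist');save('wrist11',im);np.savez('/tmp/wrist11.npz',im=im,d=d,ee_rot=st['ee_rot'],tool_pos=st['tool_pos'])
K,T=cam2world('wrist',st);print(proj(np.array([W([0,0,0]),W([18,20,0]),W([18,-20,0]),W([-18,20,0])]),K,T),proj(st['tool_pos']+R.from_rotvec(st['ee_rot']).as_matrix()@tip,K,T))
im,d=grab_frame('side');save('side11',cv2.resize(im[150:330,240:440],None,fx=3,fy=3))
E
```

```text
time: 12.03
tool_pos: [0.4921, -0.0195, 0.1919]
ee_rot: [3.103, -0.492, -0.002]
wrist_force: [0.5, -0.4, -1.4]
grip_width: 0.0168
time: 12.45
tool_pos: [0.4984, -0.0247, 0.1816]
ee_rot: [3.102, -0.497, 0.0]
wrist_force: [0.5, -0.9, -0.4]
grip_width: 0.0168
[ 0.49843428 -0.0246544   0.18156374] 12.45 [ 5.  -1.2 14.8]
[[315.26080497 201.17741808]
 [277.36467703 174.88919761]
 [352.83846211 174.7770875 ]
 [281.8497748  224.65046851]] [[317.44356511 232.57109354]]
```

View pics/wrist11.png

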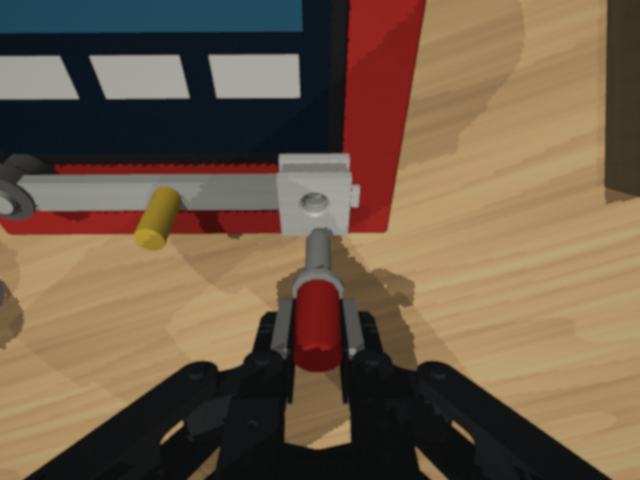

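View pics/side11.png

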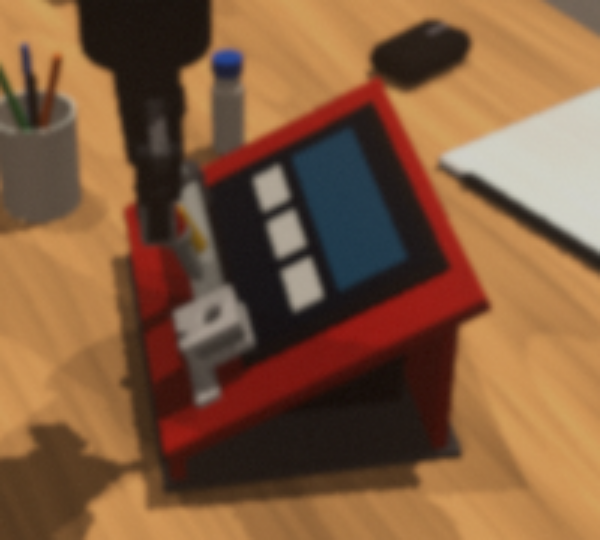

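Run:
```python
from h import *
z=np.load('/tmp/wrist11.npz');im=z['im'][150:250,255:375].copy()
im=cv2.resize(im,None,fx=6,fy=6,interpolation=cv2.INTER_CUBIC)
st={k:z[k] for k in('ee_rot','tool_pos')};K,T=cam2world('wrist',st)
t=np.linspace(0,2*np.pi,60)
P=proj(np.array([W([7.5*np.cos(a),7.5*np.sin(a),0]) for a in t]),K,T)
for p in P: cv2.circle(im,tuple(((p-[255,150])*6).astype(int)),1,(255,0,255),-1)
for q in [(18,20),(18,-20),(-24,20),(-24,-20)]:
    p=proj(W([*q,0]),K,T)[0];cv2.circle(im,tuple(((p-[255,150])*6).astype(int)),3,(0,255,0),-1)
save('z11',im)
```

```text
(no output)
```

View pics/z11.png

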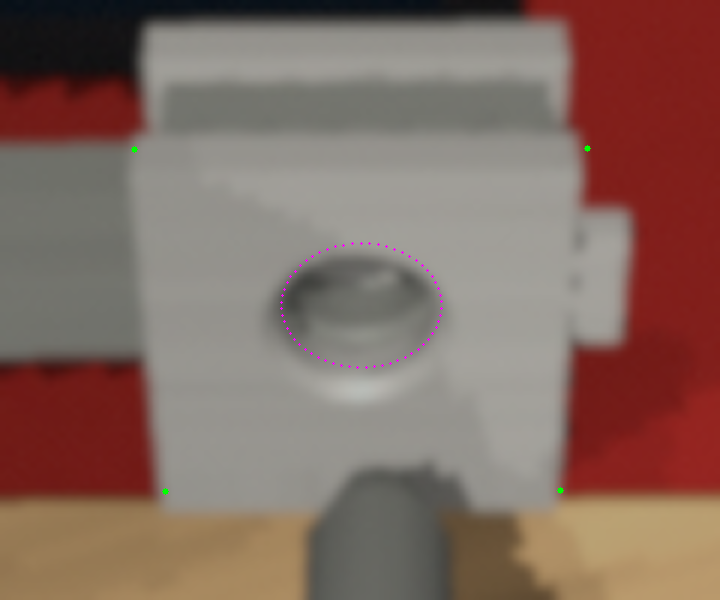

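Run:
```python
from h import *
z=np.load('/tmp/wrist11.npz');st={k:z[k] for k in('ee_rot','tool_pos')};K,T=cam2world('wrist',st)
P=cloud(z['d'],K,T);Ti=np.linalg.inv(Tk)
def cl(u,v): return (Ti@np.r_[P[v,u],1])[:3]*1000
for u,v in [(285,185),(300,182),(330,182),(345,185),(290,215),(340,215),(345,225),(285,228)]: print(u,v,z['d'][v,u],cl(u,v).round(1))
# deck left
for u,v in [(380,200),(385,100),(370,60),(120,225)]: print(u,v,cl(u,v).round(1))
M=R.from_rotvec(st['ee_rot']).as_matrix();C=M.T@(W([0,0,0])-st['tool_pos']);print(C*1000)
```

```text
285 185 0.20766446 [12.4 16.2  1.3]
300 182 0.2076433 [13.5  8.1  0.2]
330 182 0.20718999 [13.7 -8.   0.6]
345 185 0.2074806 [ 12.4 -16.    1.5]
290 215 0.22382608 [-9.8 14.7  0.6]
340 215 0.22384275 [ -9.8 -14.3   0.6]
345 225 0.22861877 [-17.2 -17.5   1.3]
285 228 0.23067844 [-19.8  18.2   1. ]
380 200 [-33.  -45.  -41.3]
385 100 [ 39.5 -39.6 -41.7]
370 60 [ 61.3 -29.  -42. ]
120 225 [-55.6 144.6 -40.3]
[32.32409579 -1.71870057 70.57121282]
```

Run:
```python
from h import *
z=np.load('/tmp/wrist11.npz');st={k:z[k] for k in('ee_rot','tool_pos')};K,T=cam2world('wrist',st)
Ti=np.linalg.inv(Tk)
def hit(u,v,h):
    d=T[:3,:3]@[(u-K[0,2])/K[0,0],(v-K[1,2])/K[1,1],1];o=Ti@np.r_[T[:3,3],1];dd=Ti[:3,:3]@d
    s=(h/1000-o[2])/dd[2];return (o[:3]+s*dd)*1000
for n,(a,b) in {'hole':(355,325),'ul':(132,170),'ur':(580,170),'dl':(160,510),'dr':(562,510)}.items(): print(n,hit(255+a/6,150+b/6,.8).round(1))
```

```text
hole [-1.5  0.6  0.8]
ul [16.4 20.3  0.8]
ur [ 16.3 -19.4   0.8]
dl [-25.9  20.6   0.8]
dr [-25.9 -20.2   0.8]
```

Run:
```python
from h import *
st=r.observe();tip=np.array([.0221,-.0005,.045]);Rt=toolR(CP[2])
for z in (12,3,-10): print(z,delta(W([-1.7,.4,.8+z])-Rt@tip,st).round(1))
for z in (10,3,0,-1.5):print('final',z,delta(W([-1.7,.4,.8+z])-Rt@np.array([.0099,-.0005,.0111]),st).round(1))
print(st['tool_pos'])
```

```text
12 [ 3.  -1.3 15.2]
3 [ 7.  -1.3 23.3]
-10 [12.7 -1.3 35. ]
final 10 [16.1 -1.3 50.9]
final 3 [19.1 -1.3 57.2]
final 0 [20.5 -1.3 59.9]
final -1.5 [21.1 -1.3 61.2]
[ 0.49856394 -0.02444268  0.18193859]
```

```bash
python3 -m jog '[[1,0.001,-0.0013,0.005,0],[1,0.002,0,0.007,0],[1,0.002,0,0.007,0],[1,0.002,0,0.0043,0],[1,0,0,0,0],[1,0,0,0,0]]'
python3 - <<'E'
from h import *
st=r.observe();tip=np.array([.0221,-.0005,.045]);Rt=toolR(CP[2])
for z in (3,-10): print(z,delta(W([-1.7,.4,.8+z])-Rt@tip,st).round(1))
im,d=grab_frame('wrist');save('wrist12',cv2.resize(im[200:420,200:440],None,fx=2.5,fy=2.5))
E
```

```text
time: 13.05
tool_pos: [0.5054, -0.0249, 0.1574]
ee_rot: [3.102, -0.495, -0.002]
wrist_force: [-0.1, -0.6, -0.5]
grip_width: 0.0169
3 [ 0.4  0.3 -1.2]
-10 [ 6.1  0.3 10.4]
```

View pics/wrist12.png

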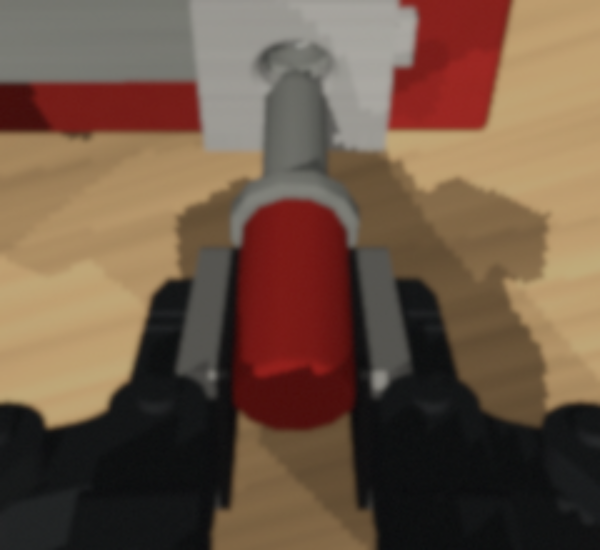

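```bash
python3 -m jog '[[1,0.0015,0.0003,0.0025,0],[1,0.0015,0,0.003,0],[1,0.0015,0,0.003,0],[1,0.0015,0,0.003,0],[1,0,0,0,0],[1,0,0,0,0]]'
python3 - <<'E'
from h import *
st=r.observe();tip=np.array([.0221,-.0005,.045]);Rt=toolR(CP[2])
for z in (-10,): print(z,delta(W([-1.7,.4,.8+z])-Rt@tip,st).round(1))
for z in (10,3,0,-1.5):print('final',z,delta(W([-1.7,.4,.8+z])-Rt@np.array([.0099,-.0005,.0111]),st).round(1))
print((Rt.T@st['wrist_force']).round(1),st['moment'].round(2))
im,d=grab_frame('wrist');save('wrist13',cv2.resize(im[200:420,200:440],None,fx=2.5,fy=2.5))
E
```

```text
time: 13.6
tool_pos: [0.5099, -0.0266, 0.1451]
ee_rot: [3.102, -0.495, -0.006]
wrist_force: [-5.2, 2.0, -1.6]
grip_width: 0.0167
-10 [ 1.2  0.1 -1.9]
final 10 [ 4.7  0.1 14. ]
final 3 [ 7.8  0.1 20.3]
final 0 [ 9.1  0.1 23. ]
final -1.5 [ 9.8  0.1 24.4]
[-5.5 -0.3  1.6] [ 0.68  1.7  -0.01]
```

View pics/wrist13.png

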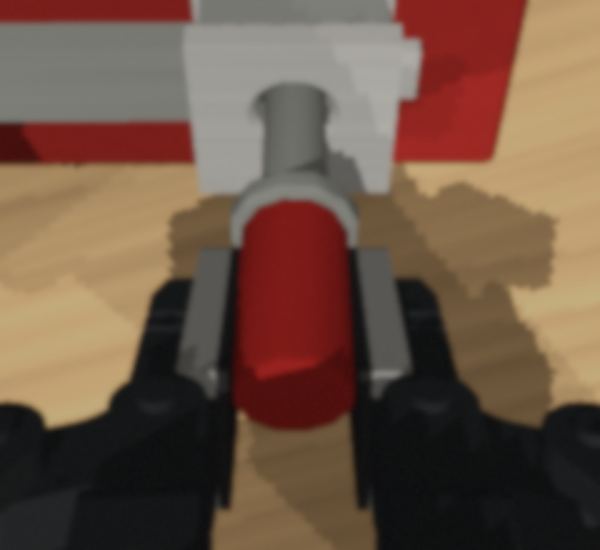

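```bash
python3 -m jog '[[1,-0.0015,0,0,0],[1,0,0,0,0],[1,0,0,0,0]]'
python3 - <<'E'
from h import *
st=r.observe();Rt=toolR(CP[2])
for z in (10,3,0,-1.5):print('final',z,delta(W([-1.7,.4,.8+z])-Rt@np.array([.0099,-.0005,.0111]),st).round(1))
print((Rt.T@st['wrist_force']).round(1),st['moment'].round(2))
E
```

```text
time: 13.9
tool_pos: [0.5096, -0.0264, 0.1464]
ee_rot: [3.102, -0.495, -0.0]
wrist_force: [-2.6, 1.5, -2.7]
grip_width: 0.017
final 10 [ 5.   0.2 15.3]
final 3 [ 8.1  0.2 21.6]
final 0 [ 9.4  0.2 24.3]
final -1.5 [10.1  0.2 25.7]
[-2.9 -0.6  2.7] [ 0.37  1.17 -0.01]
```

```bash
python3 -m jog '[[1,0.001,0,0.003,0],[1,0.0013,0,0.003,0],[1,0.0013,0,0.003,0],[1,0,0,0,0],[1,0,0,0,0]]'
python3 - <<'E'
from h import *
st=r.observe();Rt=toolR(CP[2])
for z in (10,3,0):print('final',z,delta(W([-1.7,.4,.8+z])-Rt@np.array([.0099,-.0005,.0111]),st).round(1))
print((Rt.T@st['wrist_force']).round(1),st['moment'].round(2))
im,d=grab_frame('wrist');save('wrist14',cv2.resize(im[200:420,200:440],None,fx=2.5,fy=2.5))
E
```

```text
time: 14.32
tool_pos: [0.5125, -0.0274, 0.1369]
ee_rot: [3.102, -0.495, -0.003]
wrist_force: [-4.7, 2.3, -1.9]
grip_width: 0.0171
final 10 [1.9 0.2 5.8]
final 3 [ 5.   0.2 12.1]
final 0 [ 6.3  0.2 14.8]
[-5.2 -0.8  1.9] [ 0.63  1.76 -0.03]
```

View pics/wrist14.png

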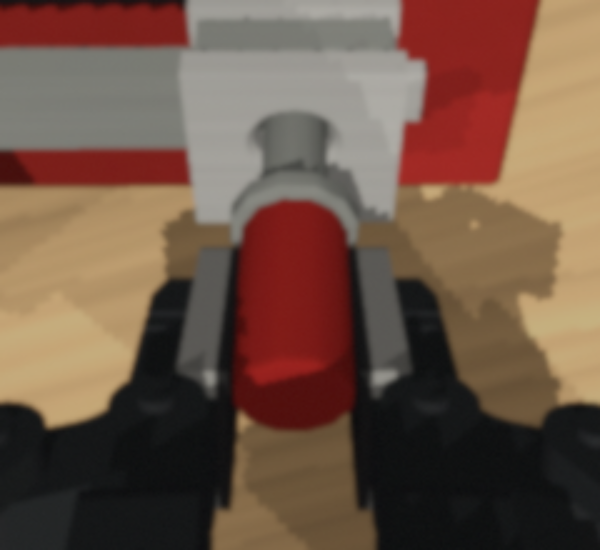

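```bash
python3 -m jog '[[1,0.0006,0,0.003,0],[1,0.001,0,0.003,0],[1,0.0013,0,0.003,0],[1,0,0,0,0],[1,0,0,0,0]]'
python3 - <<'E'
from h import *
st=r.observe();Rt=toolR(CP[2])
for z in (3,0):print('final',z,delta(W([-1.7,.4,.8+z])-Rt@np.array([.0099,-.0005,.0111]),st).round(1))
print((Rt.T@st['wrist_force']).round(1),st['moment'].round(2))
im,d=grab_frame('wrist');save('wrist15',cv2.resize(im[200:420,200:440],None,fx=2.5,fy=2.5))
E
```

```text
time: 14.78
tool_pos: [0.5154, -0.0284, 0.128]
ee_rot: [3.102, -0.495, -0.002]
wrist_force: [-5.0, 1.4, -3.1]
grip_width: 0.0171
final 3 [2.  0.2 3.2]
final 0 [3.3 0.2 5.9]
[-5.2  0.3  3.1] [ 0.6   1.68 -0.06]
```

View pics/wrist15.png

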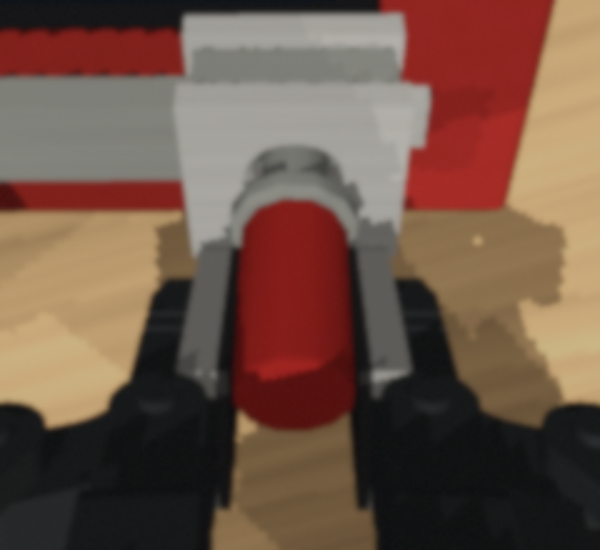

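```bash
python3 -m jog '[[1,0.001,0,0.0025,0],[1,0.001,0,0.0025,0],[1,0.0005,0,0.0015,0],[1,0,0,0,0],[1,0,0,0,0]]'
python3 - <<'E'
from h import *
st=r.observe();Rt=toolR(CP[2])
for z in (3,0):print('final',z,delta(W([-1.7,.4,.8+z])-Rt@np.array([.0099,-.0005,.0111]),st).round(1))
print((Rt.T@st['wrist_force']).round(1),st['moment'].round(2))
im,d=grab_frame('wrist');save('wrist16',cv2.resize(im[200:420,200:440],None,fx=2.5,fy=2.5))
im,d=grab_frame('side');save('side16',cv2.resize(im[150:330,240:440],None,fx=3,fy=3))
E
```

```text
time: 15.25
tool_pos: [0.5176, -0.0291, 0.1217]
ee_rot: [3.102, -0.495, -0.003]
wrist_force: [-5.9, 2.1, -1.5]
grip_width: 0.0168
final 3 [-0.4  0.2 -3. ]
final 0 [ 1.   0.2 -0.3]
[-6.3 -0.2  1.5] [0.84 2.39 0.02]
```

View pics/wrist16.png

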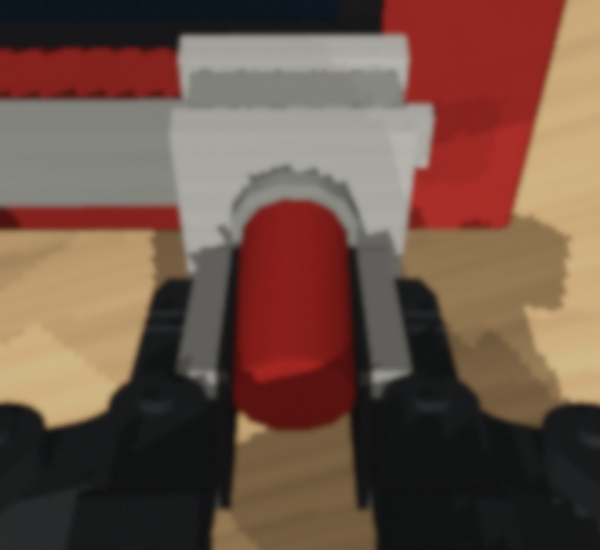

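View pics/side16.png

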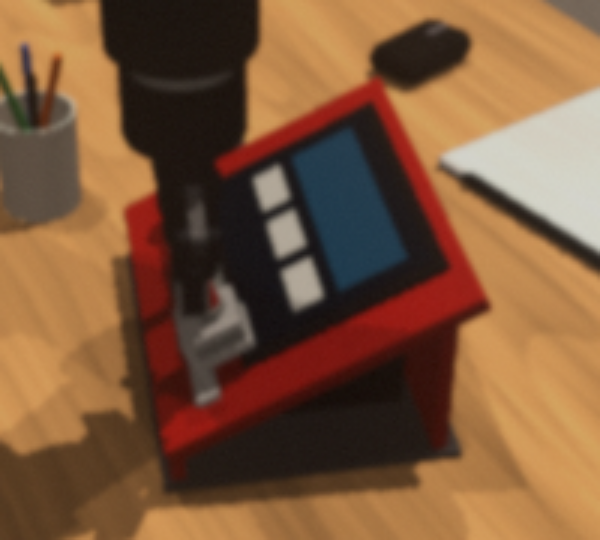

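```bash
python3 -m jog '[[1,0.0003,0,0.0015,0],[1,0.0003,0,0.0015,0],[1,0,0,0,0],[1,0,0,0,0]]'
```

```text
time: 15.68
tool_pos: [0.5185, -0.0294, 0.119]
ee_rot: [3.102, -0.495, -0.001]
wrist_force: [-6.8, 2.0, -0.8]
grip_width: 0.0173
```

Run:
```python
from h import *
im,d=grab_frame('wrist');save('wrist17',cv2.resize(im[200:420,200:440],None,fx=2.5,fy=2.5));np.savez('/tmp/wrist17.npz',im=im)
```

```text
(no output)
```

View pics/wrist17.png

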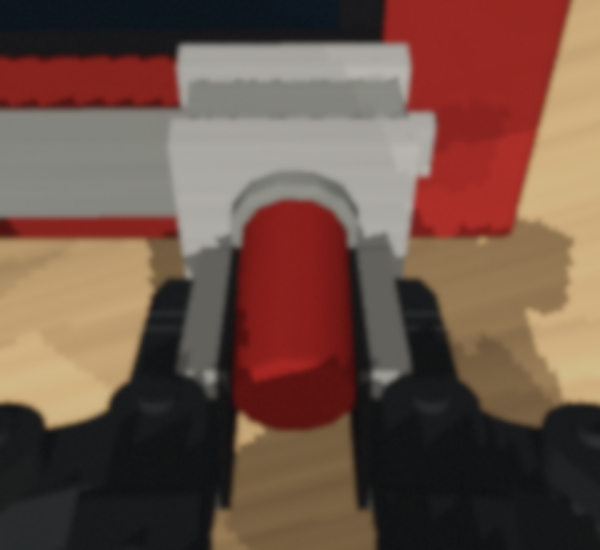

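```bash
python3 -m jog '[[1,-0.001,0,0.001,0],[1,-0.0005,0,0.001,0],[1,0,0,0.001,0],[1,0,0,0,0],[1,0,0,0,0]]'
python3 - <<'E'
from h import *
st=r.observe();print((toolR(CP[2]).T@st['wrist_force']).round(1),st['tool_pos'])
im,d=grab_frame('wrist');save('wrist18',cv2.resize(im[200:420,200:440],None,fx=2.5,fy=2.5))
E
```

```text
time: 16.15
tool_pos: [0.5184, -0.0292, 0.118]
ee_rot: [3.102, -0.494, 0.005]
wrist_force: [-5.1, 1.7, 6.3]
grip_width: 0.0169
[-5.4 -0.  -6.3] [ 0.51835238 -0.02919006  0.1180428 ]
```

View pics/wrist18.png

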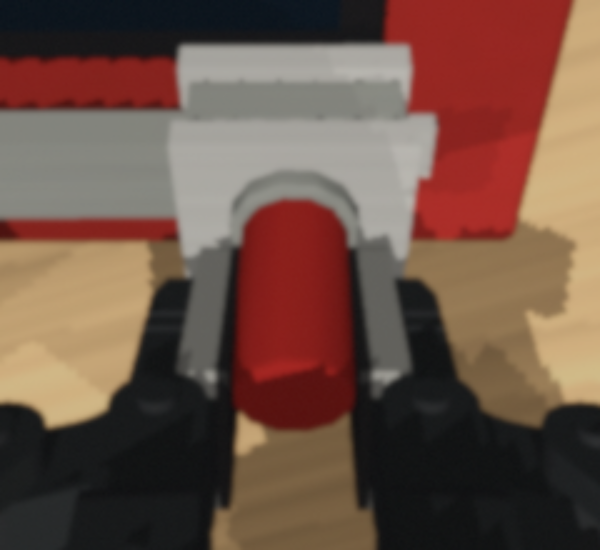

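```bash
python3 -m jog '[[0.5,0,0,0,0],[0.3,0,0,0,0],[0,0,0,0,0],[-0.3,0,0,0,0],[-0.5,0,0,0,0],[-0.5,0,0,0,0]]'
python3 - <<'E'
from h import *
st=r.observe();print((toolR(CP[2]).T@st['wrist_force']).round(1),st['tool_pos'])
im,d=grab_frame('wrist');save('wrist19',cv2.resize(im[200:420,200:440],None,fx=2.5,fy=2.5))
E
```

```text
time: 16.7
tool_pos: [0.5175, -0.029, 0.116]
ee_rot: [3.102, -0.495, 0.0]
wrist_force: [-1.0, -0.4, -0.8]
grip_width: 0.0639
[-0.8  0.7  0.8] [ 0.51750002 -0.02901587  0.11596286]
```

View pics/wrist19.png

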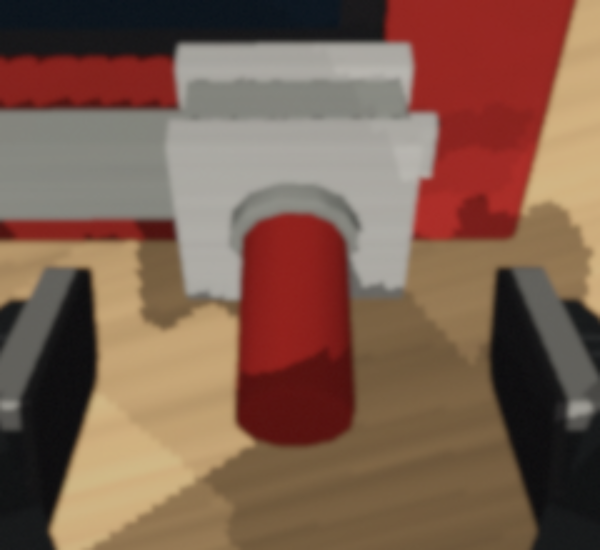

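```bash
python3 -m jog '[[-0.5,0,0,-0.008,0],[-0.5,0,0,-0.02,0],[-0.5,0,0,-0.025,0],[-0.5,0,0,-0.025,0],[-0.5,0,0,-0.015,0],[-0.5,0,0,0,0],[-0.5,0,0,0,0]]'
python3 - <<'E'
from h import *
st=r.observe();print((toolR(CP[2]).T@st['wrist_force']).round(1),st['tool_pos'])
im,d=grab_frame('wrist');K,T=cam2world('wrist',st)
big=cv2.resize(im[120:320,200:440],None,fx=3,fy=3)
t=np.linspace(0,2*np.pi,90);o=np.array([-1.7,.4,.8])
for z0,rad,col in [(0,11,(0,255,0)),(4,11,(0,255,255)),(36,9,(255,255,255)),(4,9,(255,0,255))]:
    P=proj(np.array([W(o+[rad*np.cos(a),rad*np.sin(a),z0]) for a in t]),K,T)
    for p in P: cv2.circle(big,tuple(((p-[200,120])*3).astype(int)),1,col,-1)
save('wrist20',big);save('wrist20full',im)
for n in ('side',):
    im,d=grab_frame(n);K,T=cam2world(n);save(n+'20',cv2.resize(im[200:320,270:390],None,fx=5,fy=5,interpolation=cv2.INTER_CUBIC))
E
```

```text
time: 17.33
tool_pos: [0.5179, -0.0288, 0.2104]
ee_rot: [-3.101, 0.495, -0.003]
wrist_force: [0.3, 0.2, 0.1]
grip_width: 0.0641
[ 0.2 -0.2 -0.1] [ 0.51786276 -0.0287692   0.21038073]
```

View pics/wrist20.png

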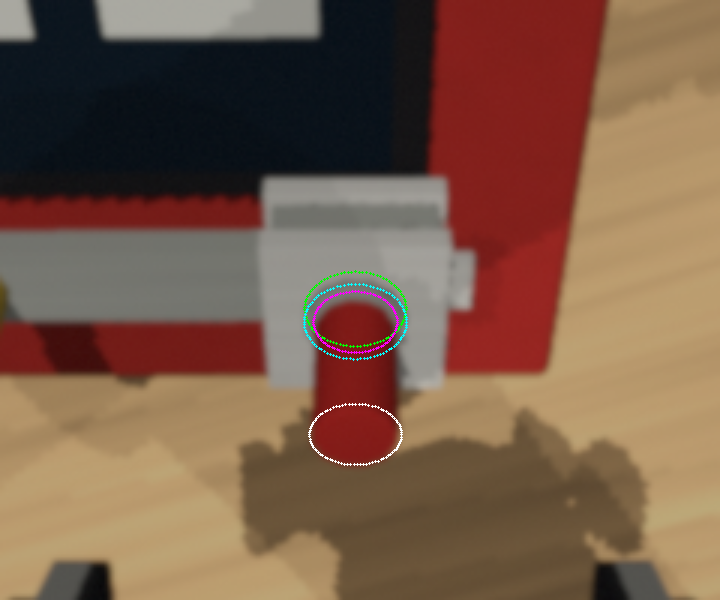

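View pics/side20.png

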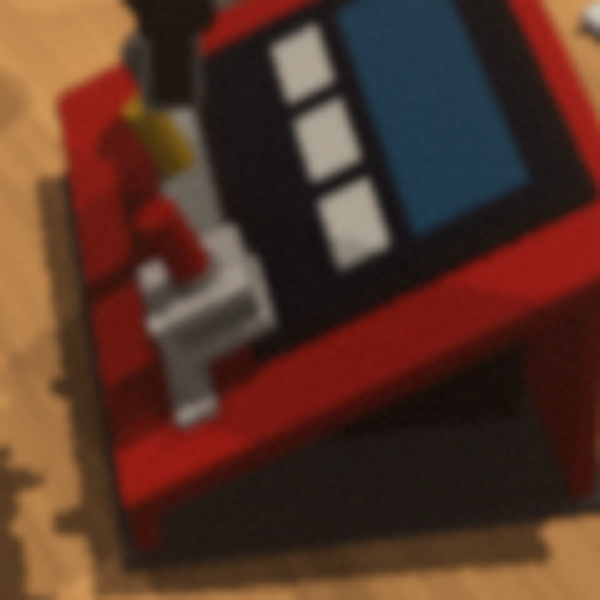

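View pics/wrist20full.png

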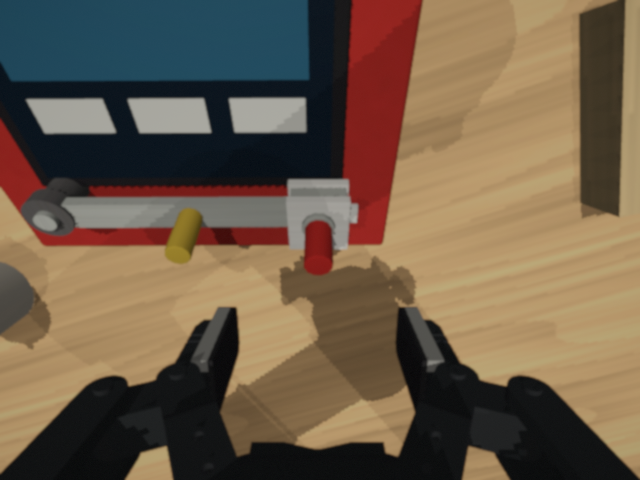

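Run:
```python
from fit import *
im,d=grab_frame('wrist');st=r.observe();np.savez('/tmp/w21.npz',im=im,d=d,ee_rot=st['ee_rot'],tool_pos=st['tool_pos'])
c=im[180:290,270:370];save('z21',cv2.resize(c,None,fx=5.4,fy=5.4,interpolation=cv2.INTER_CUBIC)[:600])
```

```text
(no output)
```

View pics/z21.png

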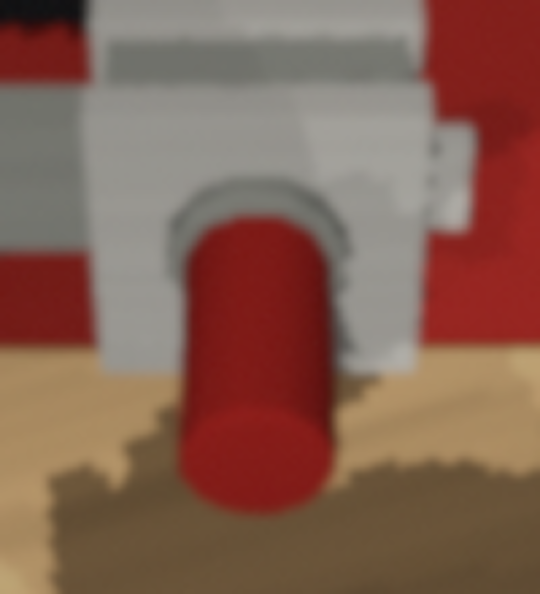

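Run:
```python
from fit import *
z=np.load('/tmp/w21.npz');st={k:z[k] for k in('ee_rot','tool_pos')};K,T=cam2world('wrist',st)
U=lambda u:270+u/5.4
V=lambda v:180+v/5.4
obs=[(.036,.009,'vmax',V(515)),(.036,.009,'umin',U(179)),(.036,.009,'umax',U(333)),(.036,.009,'vmin',V(405)),(.004,.009,'vmin',V(213)),(0,.011,'vmin',V(175)),(.004,.011,'umin',U(168)),(.004,.011,'umax',U(350))]
x,e=fit(obs);print(x[:3]*1000,np.degrees(x[3]),e.round(1))
M=R.from_rotvec(st['ee_rot']).as_matrix();p=M@x[:3]+st['tool_pos']
Ti=np.linalg.inv(Tk);print('pin centre in clevis model frame',((Ti@np.r_[p,1])[:3]*1000).round(1))
# ear corners by depth/plane
P=cloud(z['d'],K,T)
for u,v in [(100,150),(130,150),(400,150),(110,340),(400,340),(120,250),(400,250)]:
    uu,vv=int(U(u)),int(V(v));print(((Ti@np.r_[P[vv,uu],1])[:3]*1000).round(1))
def hit(u,v,h):
    d=T[:3,:3]@[(u-K[0,2])/K[0,0],(v-K[1,2])/K[1,1],1];o=Ti@np.r_[T[:3,3],1];dd=Ti[:3,:3]@d
    s=(h/1000-o[2])/dd[2];return ((o[:3]+s*dd)*1000).round(1)
for a in [(85,115),(432,115),(100,372),(415,372),]: print(hit(U(a[0]),V(a[1]),.8))
```

```text
[  7.29312249  -0.33970871 105.8827419 ] 25.178123221951093 [-0.3 -0.4  0.9  0.2 -0.3  0.4 -0.  -0.6]
pin centre in clevis model frame [-9.6  0.3 -5.3]
[11.8 18.7  0.9]
[10.9 15.1 -0.2]
[ 11.1 -16.1   0.1]
[-20.1  19.1   0. ]
[-19.4 -17.5   0.8]
[-4.2 17.   1.1]
[ -4.7 -16.8   0.5]
[16.3 19.9  0.8]
[ 16.3 -19.4   0.8]
[-26.1  20.4   0.8]
[-26.1 -19.8   0.8]
```

Run:
```python
from h import *
z=np.load('/tmp/w21.npz');st={k:z[k] for k in('ee_rot','tool_pos')};K,T=cam2world('wrist',st)
P=cloud(z['d'],K,T);Ti=np.linalg.inv(Tk);Q=(P@Ti[:3,:3].T+Ti[:3,3])*1000
m=np.zeros((480,640),bool)
for v in range(480):
  for u in range(640):
    a,b=(u-270)*5.4,(v-180)*5.4
    if ((a-256)/70)**2+((b-460)/48)**2<1: m[v,u]=1
q=Q[m];print(len(q),q.mean(0),q.std(0),np.median(q,0))
A=np.c_[q[:,:2],np.ones(len(q))];co=np.linalg.lstsq(A,q[:,2],rcond=None)[0];print(co, np.degrees(co[:2]))
# handle ridge
for b in range(225,400,20):
    u,v=round(270+257/5.4),round(180+b/5.4);print(b,Q[v,u].round(1))
for b in (180,190,200,205): print('collar',b,Q[round(180+b/5.4),round(270+257/5.4)].round(1))
for b in (120,140,160): print('ear',b,Q[round(180+b/5.4),round(270+257/5.4)].round(1))
```

```text
363 [-1.8127992   0.55603933 36.81686796] [9.72457447 3.75809061 7.73563922] [-2.24984968  0.77043421 36.40763266]
[ 7.27506650e-01 -9.14147522e-03  3.81407745e+01] [41.68306062 -0.52376795]
225 [4.7 0.1 6.9]
245 [ 5.6  0.2 10.6]
265 [ 4.7  0.2 13.2]
285 [ 4.5  0.2 16.6]
305 [ 5.3  0.2 19.9]
325 [ 5.5  0.2 23.4]
345 [ 6.3  0.2 27.5]
365 [ 5.8  0.2 30.3]
385 [ 5.5  0.2 32.3]
collar 180 [6.4 0.1 0.4]
collar 190 [6.6 0.1 2.5]
collar 200 [7.  0.1 4.8]
collar 205 [6.3 0.1 4.9]
ear 120 [15.7  0.1  0.8]
ear 140 [11.7  0.1 -0.2]
ear 160 [9.1 0.1 0.6]
```

```bash
python3 -m jog '[[-0.5,-0.01,0,-0.01,0],[-0.5,-0.02,0,-0.02,0],[-0.5,-0.03,0,-0.01,0],[-0.5,-0.03,0,0,0],[-0.5,-0.02,0,0,0],[-0.5,0,0,0,0],[-0.5,0,0,0,0]]'
python3 - <<'E'
from h import *
st=r.observe();im,d=grab_frame('wrist');K,T=cam2world('wrist',st)
t=np.linspace(0,2*np.pi,180)
z=np.load('/tmp/w21.npz');K,T=cam2world('wrist',{k:z[k] for k in('ee_rot','tool_pos')})
big=cv2.resize(z['im'][180:290,270:370],None,fx=5.4,fy=5.4,interpolation=cv2.INTER_CUBIC)
o=np.array([-3.8,.4,.6])
for z0,rad,col in [(0,11,(0,255,0)),(4,11,(0,255,255)),(36,9,(255,255,255)),(4,9,(255,0,255))]:
    for p in proj(np.array([W(o+[rad*np.cos(a),rad*np.sin(a),z0]) for a in t]),K,T): cv2.circle(big,tuple(((p-[270,180])*5.4).astype(int)),1,col,-1)
save('z22',big);save('wrist22',im)
im,d=grab_frame('side');save('side22',cv2.resize(im[200:320,270:390],None,fx=5,fy=5,interpolation=cv2.INTER_CUBIC))
im,d=grab_frame('top');save('top22',im)
print(st['time'],st['tool_pos'])
E
```

```text
time: 18.07
tool_pos: [0.4124, 0.0056, 0.2489]
ee_rot: [-3.102, 0.492, -0.001]
wrist_force: [0.6, 0.2, -0.1]
grip_width: 0.0641
18.0667 [0.41238181 0.00555587 0.24892759]
```

View pics/z22.png

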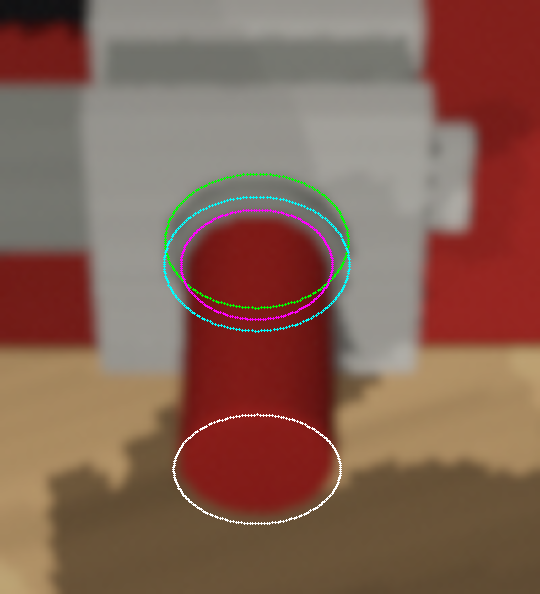

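View pics/side22.png

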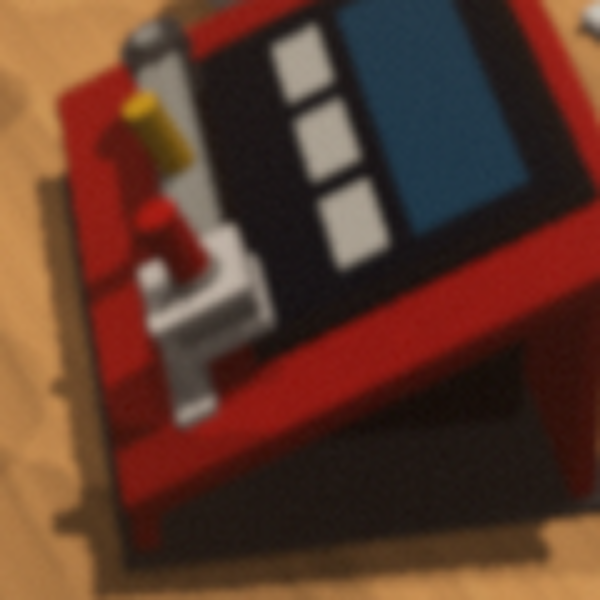

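View pics/top22.png

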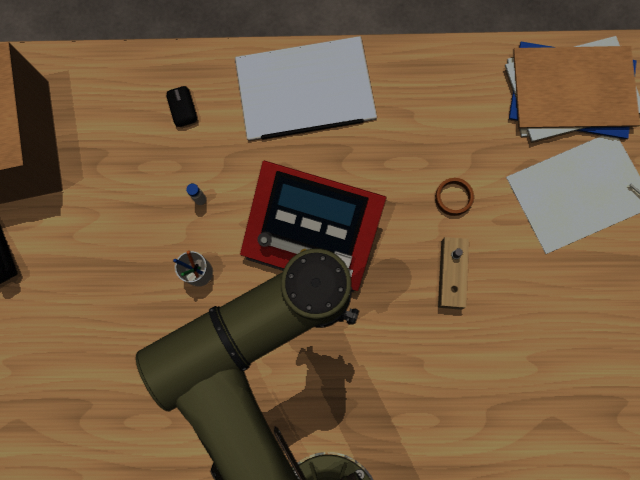

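View pics/wrist22.png

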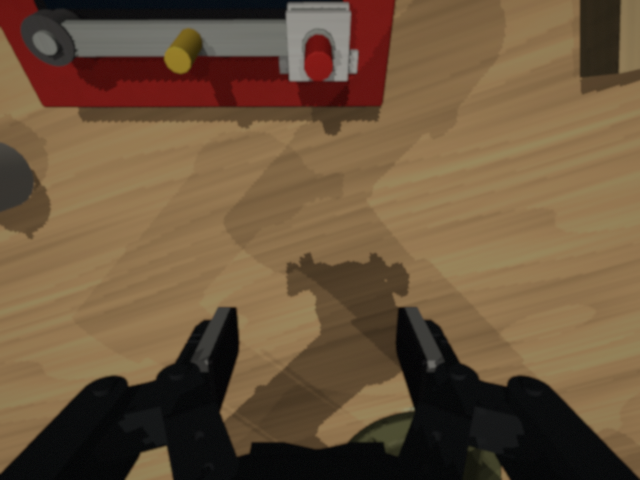

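Run:
```python
from h import *
print(r.job_done()); print(r.observe()['time'])
```

```text
the job is handed in; nothing more can be done
None
the job is handed in; nothing more can be done
```

The job is done and handed in at about 18.2 s. The bar is home, the red pin is seated through the clevis, and the robot is clear of everything.

- **Bar:** I pushed the knob down the slope with shut fingers until it hit the stop, where the force rose from about 2 N to 13 N. Afterwards the bar lay parallel to the console edge with its eye between the ears.
- **Pin:** The tool only points straight down, so I drew the pin most of the way out of the holder. I leaned it against the bore edge to match the clevis's 26° slope; the wrist camera measured 22.4°. I then slid it in along the hole axis. Side forces stayed under 8 N, and the collar met the upper ear at about 6 N before I let go.
- **Seating:** After release the pin lined up with the clevis (fitted lean 25°). The depth image put the collar's underside level with the ear, to about 1 mm, and the handle top about 36 mm above it. I did not press the pin from above to confirm.
- **Rest of the scene:** The last pictures show the grey pin still in the holder, and the pen cup, tape roll and glue stick where they were.

**Checks that disagreed:**
- The hole appeared about 2 mm further downhill in the wrist camera than in my model from the top camera. I inserted the pin using the wrist camera's position.
- One free fit of the seated pin put its centre 5 to 10 mm off. I set that aside as a range error because the depth image contradicted it.

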